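# Load the rotary wear tester

## Robot

A 6-joint arm with a two-finger parallel gripper is mounted at the origin on the work surface. World frame = base frame: x ahead of the robot, y to its left, z up, the work surface at z = 0. Lengths are in mm, angles in rad, forces in N, time in s.
With the tool pointing down it reaches from about 250 to 775 mm from the base axis. Payload 4 kg.
Tool frame: the origin (TCP) lies between the finger pads; the fingertips stand 22 mm ahead of it and the grasp point (between the pads) lies 3 mm ahead of it; z points along the fingers, y is the direction in which the jaws open and shut (so a half turn about z gives the same grasp; the last joint's range is limited). The gripper opens to 94 mm and grips with 3 to 60 N. Pads are 16 mm wide; open, the fingers measure 119 mm over their backs; the gripper's body (75 mm by 177 mm) begins 78 mm behind the grasp point.
Start: joints at [-1.408, 0.087, 1.371, -0, 1.684, -0.103], TCP at [144.471, -530.706, 202.506] pointing down, gripper open.
Joint ranges: [-3.1, 3.1], [-0.76, 2.03], [0.27, 2.55], [-1.08, 4.22], [0.17, 2.65], [-2.57, 2.57]. Speed limits (rad/s): [2.79, 2.79, 3.14, 3.14, 3.14, 3.14].

## Interface

Orientations are given as a unit quaternion [x, y, z, w].
In Python, from plant import r gives the robot as it stands.
- The arm moves only by the tool jog_arm, never from a script. Its argument "commands" is a list of rows, each an object with "angular": the turn, a rotation vector about the tool's x, y, z in degrees, a list of three; "dp": the shift along the tool's x, y, z in mm, a list of three; "hand": the gripper's target within -1 to 1 (shut at 1, half-way at 0, fully open at -1). In form: [{"angular": [wx, wy, wz], "dp": [dx, dy, dz], "hand": hand}, ...]. A call has 1 to 5 rows; each row shifts and turns the commanded pose from where the row before left it, along the tool's axes as they then stand; what a row does not reach is not made up. A row lasts 1/12 s, in which the tool goes at most 41.7 mm and 7.16 degrees, less where a joint would pass 70% of its speed; a pose out of reach is approached as far as the arm can. A call is refused whole if a number of a shift passes 41.7 or a number of a turn 7.16, either way. A call with a gripper value outside its range is refused whole. The fingers move at their own pace and stop on an object; "squeeze" is the grip in N (left out, the last holds). Time passes only in rows, so rows that do not move let the fingers close. It gives the time, the measured TCP pose, the force and the opening at its end, in the units of the state.
- r.get_obs(): the state, without advancing time (a new reading comes with each control period).
- r.camera(name): name is "side" or "top"; returns (picture, depth): 480x640x3 uint8, red, green, blue; 480x640 float32, mm along the optical axis (not along the pixel's ray), 0 where there is no reading.
- r.get_calibration(name): a dict with "fx", "fy", "cx", "cy" (pixels), "dist_coeffs" ([k1, k2, p1, p2, k3] as OpenCV has them; the pictures are not rectified), "world_from_camera" (4x4, takes a point from camera to world coordinates). Camera axes: x right, y up, looking along -z (the intrinsics and any distortion apply to the point x, -y, -z); pixel columns grow to the right and rows downward; lengths in mm; the calibration is good to about 2 mm. A picture is of the moment at which its call begins. get_calibration takes no time and is no camera call.
- r.sign_off(): hands the job in, once; it reports no verdict.
The state is a dict: "time_s": time; "joint_pos": joint angles; "joint_velocities": joint speeds; "joint_torque": joint torques, N m; "position": TCP position; "tcp_rot": TCP orientation; "wrist_force": force on the tool from outside, world axes, zero at the start; "wrist_torque": the same for the moment, N m; "width": finger opening in mm.
Only numpy, scipy, OpenCV 4.12 (cv2) and the standard library are available. Lean on these libraries where they do the work, as an engineer would, in place of code of your own. Each camera call takes 0.05 s, during which the arm holds its last target. There are 200 camera calls.

## Task

Make the wear tester ready for a run: onto the pin of its turntable put the thin round backing disc, then the square specimen plate on it, then the black clamp hub on top, flange down; and onto the pin of the weight carrier put the large brass weight with the small one on top of it. Lower each piece down its pin until it lies flat, do not let it drop, and leave the jar and the porcelain dish where they stand.

Things in the scene. Friction and masses are not known exactly. Their poses are not given: they have to be found in the camera images.
- backing: Round backing disc of bare aluminium, 66 mm across, 14 mm thick, 56 to 112 g. A 20 mm hole runs right through its middle, upright. Lies flat on the bench, right way up. Origin: centre of the underside, z up.
- specimen: Square grey laminate specimen plate, 60 x 60 mm, 10 mm thick, sides along its x and y, 50 g. A 20 mm hole runs right through its middle, upright. Lies flat on the bench, right way up. Origin: centre of the underside, z up.
- clamp: Black plastic clamp hub, 30 mm tall: a round flange 48 mm across and 8 mm thick below, and on it a round hub 32 mm across from 8 to 30 mm above the underside; 50 g. Grip it by the hub. A 20 mm hole runs right through its middle, upright. Lies flat on the bench, right way up. Origin: centre of the underside, z up.
- big_weight: Large round brass weight, 60 mm across, 24 mm tall, 0.36 to 0.59 kg. A 20 mm hole runs right through its middle, upright. Lies flat on the bench, right way up. Origin: centre of the underside, z up.
- small_weight: Small round brass weight, 38 mm across, 20 mm tall, 0.15 kg. A 20 mm hole runs right through its middle, upright. Lies flat on the bench, right way up. Origin: centre of the underside, z up.
- tester: Fixed wear tester, robot's left or right: red housing 170 x 170 mm, 54 high; aluminium turntable 130 mm across (does not turn), top 72 mm up. Pin at its centre: 10 mm thick, up to 122 mm, last 10 mm tapered. Origin on the bench under the pin, z up. Along +x an 80 mm wide extension to 200 mm from the origin, with a post and parked lever 155 mm high from 110 to 265 mm from the origin.
- carrier: Fixed weight carrier, on the side where the tester is not: dark round foot 110 mm across, above it an aluminium pan 90 mm across, top 30 mm up. Pin at its centre: 10 mm thick, up to 80 mm, last 10 mm tapered. Origin on the bench under the pin, z up.
- jar: Bystander: small amber glass jar, 36 mm across, 45 mm tall, standing loose among the pieces. Origin: centre of its underside.
- dish: Bystander: small white porcelain dish, 54 mm across, 22 mm tall, standing loose among the pieces. Origin: centre of its underside.
- brush: Bystander: small brush 110 mm long, lying loose on the robot's side of the pieces, along its own x. Origin: on its underside near the middle.
There are look-alikes about, which are no part of the job. What is shaped like the backing but orange is not meant.

How it is judged (in metres and radians):
At the end, for the whole second after the job is handed in: Each piece is within 8 mm of its pin's axis, flat within 0.08 rad, at rest, released, its underside within 3 mm of its height in the stack: on the tester backing disc 72, specimen 86, clamp hub 96 mm above its origin; on the carrier large weight 30, small weight 54 mm (horizontal distance between each of backing, specimen, clamp and tester below 0.008 m and z of backing in the frame of tester between 0.069 and 0.075 m and angle between each of backing, specimen, clamp, big_weight, small_weight's own z axis and vertical below 0.08 rad and linear speed of each of backing, specimen, clamp, big_weight, small_weight below 0.01 m/s and z of specimen in the frame of tester between 0.083 and 0.089 m and z of clamp in the frame of tester between 0.093 and 0.099 m and horizontal distance between each of big_weight, small_weight and carrier below 0.008 m and z of big_weight in the frame of carrier between 0.027 and 0.033 m and z of small_weight in the frame of carrier between 0.051 and 0.057 m); the robot touches nothing.
It fails at once if the jar was pushed from its place by more than 25 mm or tipped over (distance of jar from where it was at the start of the episode above 0.025 m or angle between jar's own z axis and vertical above 0.6 rad).
It fails at once if the dish was pushed from its place by more than 25 mm or tipped over (distance of dish from where it was at the start of the episode above 0.025 m or angle between dish's own z axis and vertical above 0.6 rad).
It fails at once if a piece was let drop down a pin (faster than 0.6 m/s there, a fall of about 2 cm) ((horizontal distance between backing and tester below 0.012 m and z of backing in the frame of tester below 0.107 m and linear speed of backing above 0.6 m/s) or (horizontal distance between specimen and tester below 0.012 m and z of specimen in the frame of tester below 0.121 m and linear speed of specimen above 0.6 m/s) or (horizontal distance between clamp and tester below 0.012 m and z of clamp in the frame of tester below 0.131 m and linear speed of clamp above 0.6 m/s) or (horizontal distance between big_weight and carrier below 0.012 m and z of big_weight in the frame of carrier below 0.065 m and linear speed of big_weight above 0.6 m/s) or (horizontal distance between small_weight and carrier below 0.012 m and z of small_weight in the frame of carrier below 0.089 m and linear speed of small_weight above 0.6 m/s)).
It also fails if it takes over 128 s, if anything falls off the work surface, if the arm or the gripper's body presses on something with over 40 N, if the wrist force passes 120 N, or if a joint passes its speed limit or range.

## Working session

There is one attempt and no reset: what is moved stays moved. The work goes in short steps, Python scripts to look and compute and a tool call to move; the robot and the scene stay as the last step left them, time stands still between calls to the robot, and variables do not carry over. Pictures are saved under pics/ and viewed, about 12 in all and at most 16, crops included, and the job is handed in when it is done.

Besides the shell and the picture viewer there is one more tool, called after ">>>" as name(argument=value, ...) on one line, values as JSON. jog_arm: Moves the arm, as the interface text tells. Its arguments: {"type":"object","properties":{"commands":{"type":"array","items":{"type":"object","properties":{"angular":{"type":"array","items":{"type":"number"}},"dp":{"type":"array","items":{"type":"number"}},"hand":{"type":"number"}}}},"squeeze":{"type":"number"}},"required":["commands"]}

```bash
mkdir -p pics; ls
cat > h.py <<'E'
import numpy as np, cv2
from plant import r
def world(name,dep,pts,z=None):
    c=r.get_calibration(name);K=np.array([[c['fx'],0,c['cx']],[0,c['fy'],c['cy']],[0,0,1.]])
    T=np.array(c['world_from_camera']);out=[]
    n=cv2.undistortPoints(np.array(pts,float).reshape(-1,1,2),K,np.array(c['dist_coeffs'],float)).reshape(-1,2)
    for (u,v),p in zip(n,pts):
        d=np.array([u,-v,-1.])
        if z is None: s=dep[int(round(p[1])),int(round(p[0]))]
        else: s=(z-T[2,3])/(T[:3,:3]@d)[2]
        out.append(T[:3,:3]@(d*s)+T[:3,3])
    return np.array(out)
def snap(name,f):
    im,d=r.camera(name);np.save('%s_%s.npy'%(f,name),d);cv2.imwrite('pics/%s_%s.png'%(f,name),im[...,::-1]);return im,d
E
python3 - <<'E'
from h import *
for n in('top','side'):
    snap(n,'a');print(n,r.get_calibration(n))
print(r.get_obs())
E
```

```text
pics
top {'fx': 574.5533735211237, 'fy': 574.5533735211237, 'cx': 322.53472639185975, 'cy': 239.46529168218547, 'dist_coeffs': array([-0.0409961,  0.       ,  0.       ,  0.       ,  0.       ]), 'world_from_camera': array([[-1.00441503e-02,  9.82420086e-01, -1.86413224e-01,
         3.03487340e+02],
       [-9.99915840e-01, -8.33686445e-03,  9.94029202e-03,
        -4.76852900e+00],
       [ 8.21144076e-03,  1.86497377e-01,  9.82421142e-01,
         1.14140761e+03],
       [ 0.00000000e+00,  0.00000000e+00,  0.00000000e+00,
         1.00000000e+00]])}
side {'fx': 599.8559058498005, 'fy': 599.8559058498005, 'cx': 318.85957869088566, 'cy': 239.365402062946, 'dist_coeffs': array([0.0477388, 0.       , 0.       , 0.       , 0.       ]), 'world_from_camera': array([[-9.06419896e-01,  2.40935202e-01, -3.46919589e-01,
         1.33649200e+02],
       [-4.22359181e-01, -5.24726507e-01,  7.39104062e-01,
         8.68666739e+02],
       [-3.96171770e-03,  8.16463301e-01,  5.77383740e-01,
         7.35525856e+02],
       [ 0.00000000e+00,  0.00000000e+00,  0.00000000e+00,
         1.00000000e+00]])}
{'time_s': 0.1, 'joint_pos': array([-1.40810047e+00,  8.78792473e-02,  1.37208486e+00, -1.71527999e-05,
        1.68359419e+00, -1.03101258e-01]), 'joint_velocities': array([ 0.00058452, -0.00049391, -0.0045974 , -0.00105871, -0.00048696,
       -0.00085804]), 'joint_torque': array([ 1.91250299e-03, -3.41253269e+01, -3.03302014e+01,  7.19972025e-02,
        3.04574682e-02, -9.75577336e-05]), 'position': array([ 144.3816438 , -530.19817896,  201.43149824]), 'tcp_rot': array([ 9.91181625e-01,  1.32506680e-01, -3.78001584e-05, -9.82131534e-04]), 'wrist_force': array([-0.27373364, -0.67265443, -0.78918538]), 'wrist_torque': array([-0.02204202, -0.02475158, -0.00721098]), 'width': 94.0694777998629}
```

View pics/a_top.png

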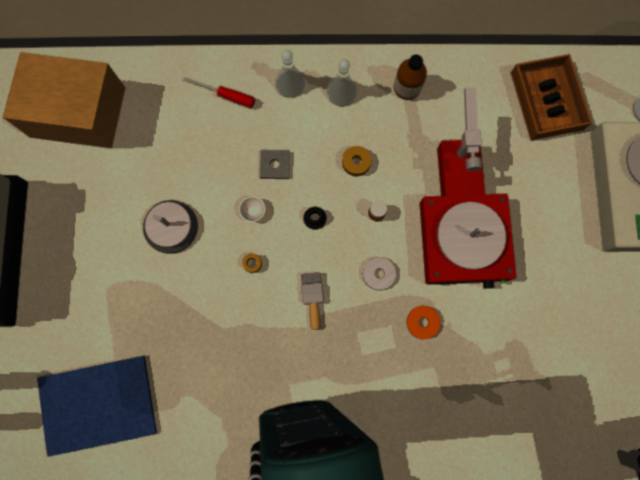

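View pics/a_side.png

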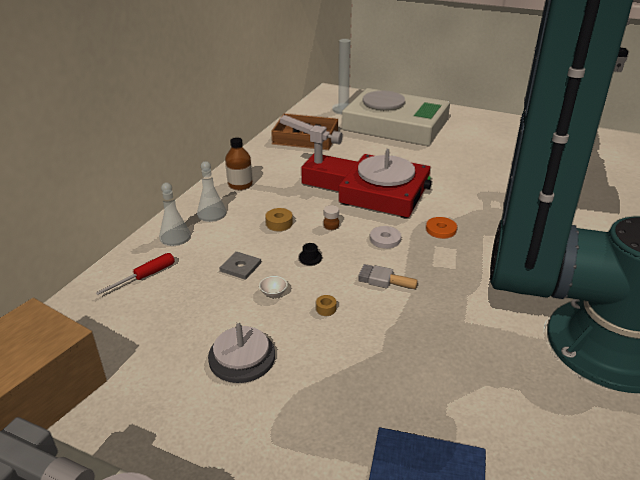

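The top view shows the carrier at (170,226), tester (472,235), plate (275,164), large weight (357,160), hub (315,217), small weight (252,263), backing (380,273), jar (377,210), dish (252,208), brush (313,300), and an orange decoy (424,322). The side view agrees.

```bash
cat >> h.py <<'E'
def cloud(name,d):
    v,u=np.nonzero(d>0);c=r.get_calibration(name);K=np.array([[c['fx'],0,c['cx']],[0,c['fy'],c['cy']],[0,0,1.]]);T=np.array(c['world_from_camera'])
    n=cv2.undistortPoints(np.stack([u,v],1).astype(float).reshape(-1,1,2),K,np.array(c['dist_coeffs'],float)).reshape(-1,2)
    s=d[v,u].astype(float)[:,None];P=np.concatenate([n,-np.ones((len(n),1))],1)*[1,-1,1]*s
    return P@T[:3,:3].T+T[:3,3]
E
python3 - <<'E'
from h import *
np.set_printoptions(precision=1,suppress=True)
dt=np.load('a_top.npy') if 0 else np.load('a_top.npy')
C={n:cloud(n,np.load(f'a_{n}.npy')) for n in('top','side')}
items=dict(backing=((380,273),14,33),specimen=((275,164),10,43),clamp=((315,217),30,16),big=((357,160),24,30),small=((252,263),20,19),jar=((377,210),45,18),dish=((252,208),22,27),carrier=((170,226),30,45),tester=((472,235),72,65),orange=((424,322),14,33))
for k,(p,h,R) in items.items():
    g=world('top',None,[p],h)[0];print(k,g)
    for n in C:
        P=C[n];m=(np.hypot(*(P[:,:2]-g[:2]).T)<R+12)&(abs(P[:,2]-h)<4.5);Q=P[m]
        if len(Q)<10: print(n,'few');continue
        (c,rad)=cv2.minEnclosingCircle(Q[:,:2].astype(np.float32));print('  ',n,len(Q),'mean',Q.mean(0),'circ',np.array(c),round(rad,1),'rect',cv2.minAreaRect(Q[:,:2].astype(np.float32)))
    if k in('carrier','tester'):
        for n in C:
            P=C[n];m=(np.hypot(*(P[:,:2]-g[:2]).T)<40)&(P[:,2]>h+8);Q=P[m];print('  pin',n,len(Q),Q.mean(0) if len(Q) else '',Q[Q[:,2].argsort()[-6:]] if len(Q) else '')
E
```

```text
backing [ 448.9 -129.2   14. ]
   top 729 mean [ 448.6 -127.    14.9] circ [ 449.1 -127.8] 33.0 rect ((449.20440673828125, -127.31660461425781), (63.91656494140625, 64.428955078125), 87.92218780517578)
   side 470 mean [ 447.2 -125.5   14.3] circ [ 449.  -129.3] 36.4 rect ((448.9316711425781, -128.6136474609375), (67.76265716552734, 66.37360382080078), 62.04636001586914)
specimen [676.9  79.9  10. ]
   top 770 mean [677.   81.3  10.5] circ [677.1  78.7] 53.4 rect ((675.8478393554688, 80.00760650634766), (96.15254974365234, 103.08419799804688), 16.788881301879883)
   side 610 mean [676.5  81.8  10. ] circ [677.6  79. ] 42.8 rect ((678.026123046875, 79.74969482421875), (63.186832427978516, 63.90534591674805), 0.5161699056625366)
clamp [559.9  -1.5  30. ]
   top 120 mean [563.5  -0.6  30.2] circ [563.9  -0.4] 15.9 rect ((563.3637084960938, -0.5579910278320312), (29.78737449645996, 30.711923599243164), 89.77776336669922)
   side 119 mean [562.4  -0.7  29.1] circ [561.6  -1.3] 17.7 rect ((562.0946044921875, -1.8191452026367188), (32.48930358886719, 30.81696891784668), 88.25970458984375)
b
[... 2548 characters left out ...]
[ 510.8 -302.9  118.9]
 [ 512.7 -297.4  119. ]
 [ 514.5 -297.5  119.3]
 [ 514.2 -299.   120.5]
 [ 512.  -298.3  122.3]
 [ 509.7 -299.5  124.3]]
  pin side 71 [ 512.1 -298.7  100.5] [[ 512.  -300.5  118.7]
 [ 513.9 -299.1  118.9]
 [ 513.5 -304.6  119. ]
 [ 509.4 -299.6  119.6]
 [ 515.7 -303.6  121.5]
 [ 513.4 -297.   122.5]]
orange [ 351.8 -212.5   14. ]
   top 776 mean [ 351.3 -211.4   14.8] circ [ 351.6 -211.6] 33.0 rect ((351.0677490234375, -211.51695251464844), (64.06388092041016, 65.06105041503906), 0.007759741973131895)
   side 431 mean [ 349.5 -210.2   14.3] circ [ 349.8 -214.1] 35.7 rect ((349.1376953125, -213.86085510253906), (68.5631103515625, 63.690250396728516), 81.66629028320312)
```

>>> jog_arm(commands=[{"angular": [0,0,5.08],"dp": [0,0,0],"hand": -1},{"angular": [0,0,5.08],"dp": [0,0,0],"hand": -1},{"angular": [0,0,5.07],"dp": [0,0,0],"hand": -1},{"angular": [0,0,0],"dp": [22,-29,0],"hand": -1},{"angular": [0,0,0],"dp": [22,-29,0],"hand": -1}], squeeze=30)

```text
time_s: 0.52
position: [188.0, -472.4, 201.1]
tcp_rot: [1.0, -0.002, -0.0, -0.001]
wrist_force: [0.8, -0.7, 0.9]
width: 94.1
```

>>> jog_arm(commands=[{"angular": [0,0,0],"dp": [22,-29,0],"hand": -1},{"angular": [0,0,0],"dp": [22,-29,0],"hand": -1},{"angular": [0,0,0],"dp": [22,-29,0],"hand": -1},{"angular": [0,0,0],"dp": [22,-29,0],"hand": -1},{"angular": [0,0,0],"dp": [22,-29,0],"hand": -1}])

```text
time_s: 0.93
position: [299.0, -325.9, 202.0]
tcp_rot: [1.0, -0.0, -0.0, -0.0]
wrist_force: [0.2, 0.5, -0.7]
width: 93.8
```

>>> jog_arm(commands=[{"angular": [0,0,0],"dp": [22,-29,0],"hand": -1},{"angular": [0,0,0],"dp": [22,-29,0],"hand": -1},{"angular": [0,0,0],"dp": [22,-29,0],"hand": -1},{"angular": [0,0,0],"dp": [22,-29,0],"hand": -1},{"angular": [0,0,0],"dp": [22,-29,0],"hand": -1}])

```text
time_s: 1.35
position: [409.0, -180.9, 202.1]
tcp_rot: [1.0, -0.0, -0.0, -0.0]
wrist_force: [0.5, 0.4, 0.3]
width: 94.5
```

>>> jog_arm(commands=[{"angular": [0,0,0],"dp": [20,-27,0],"hand": -1},{"angular": [0,0,0],"dp": [20,-27,10],"hand": -1},{"angular": [0,0,0],"dp": [0,0,40],"hand": -1},{"angular": [0,0,0],"dp": [0,0,40],"hand": -1},{"angular": [0,0,0],"dp": [0,0,30],"hand": -1}])

```text
time_s: 1.77
position: [447.4, -127.2, 79.3]
tcp_rot: [1.0, 0.001, -0.001, -0.001]
wrist_force: [-0.8, 0.6, -1.2]
width: 94.2
```

>>> jog_arm(commands=[{"angular": [0,0,0],"dp": [0,0,30],"hand": -1},{"angular": [0,0,0],"dp": [0,0,14],"hand": -1},{"angular": [0,0,0],"dp": [0,0,8],"hand": -1},{"angular": [0,0,0],"dp": [0,0,4],"hand": -1},{"angular": [0,0,0],"dp": [0,0,0],"hand": -1}])

```text
time_s: 2.18
position: [448.3, -128.7, 26.1]
tcp_rot: [1.0, -0.0, -0.0, -0.0]
wrist_force: [-0.8, -0.3, -0.6]
width: 93.6
```

Run:
```python
from h import *
im,d=snap('side','b');im2,_=snap('top','b')
a=cv2.resize(im[180:300,320:480],(640,480),interpolation=cv2.INTER_CUBIC)
cv2.imwrite('pics/b1.png',a[...,::-1]);print(r.get_obs()['position'])
```

```text
[ 449.48440707 -129.21829398   27.76879881]
```

View pics/b1.png

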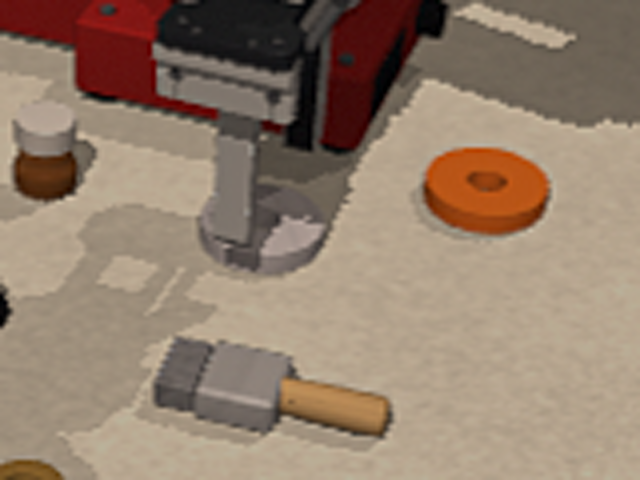

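The crop shows the near finger straddling the aluminium disc (238,250), centred as expected; clear of jar and brush. Close.

>>> jog_arm(commands=[{"angular": [0,0,0],"dp": [0,0,0],"hand": 1},{"angular": [0,0,0],"dp": [0,0,0],"hand": 1},{"angular": [0,0,0],"dp": [0,0,0],"hand": 1},{"angular": [0,0,0],"dp": [0,0,0],"hand": 1},{"angular": [0,0,0],"dp": [0,0,0],"hand": 1}])

```text
time_s: 2.7
position: [448.7, -128.8, 26.8]
tcp_rot: [1.0, -0.0, 0.0, 0.0]
wrist_force: [0.6, 0.5, -0.4]
width: 63.9
```

>>> jog_arm(commands=[{"angular": [0,0,0],"dp": [0,0,0],"hand": 1},{"angular": [0,0,0],"dp": [0,0,0],"hand": 1},{"angular": [0,0,0],"dp": [0,0,-10],"hand": 1},{"angular": [0,0,0],"dp": [0,0,-20],"hand": 1},{"angular": [0,0,0],"dp": [0,0,-30],"hand": 1}])

```text
time_s: 3.12
position: [446.3, -127.8, 84.9]
tcp_rot: [1.0, -0.0, -0.003, -0.001]
wrist_force: [0.7, 0.5, -0.4]
width: 30.9
```

The width fell to 31 mm, so the disc was not held. Looking.

Run:
```python
from h import *
im,d=snap('side','c');im2,d2=snap('top','c')
a=cv2.resize(im[120:300,260:500],(800,600),interpolation=cv2.INTER_CUBIC)
cv2.imwrite('pics/c1.png',a[...,::-1]);o=r.get_obs();print(o['position'],o['width'])
P=cloud('side',d);m=(np.hypot(P[:,0]-449,P[:,1]+128)<70)&(abs(P[:,2]-14)<4);print(m.sum(),P[m].mean(0),cv2.minEnclosingCircle(P[m][:,:2].astype(np.float32)))
```

```text
[ 452.06203386 -130.18026606   92.29137638] 22.836650074893363
455 [ 447.33434812 -126.02984088   14.21064626] ((448.4545593261719, -127.64900970458984), 35.212677001953125)
```

View pics/c1.png

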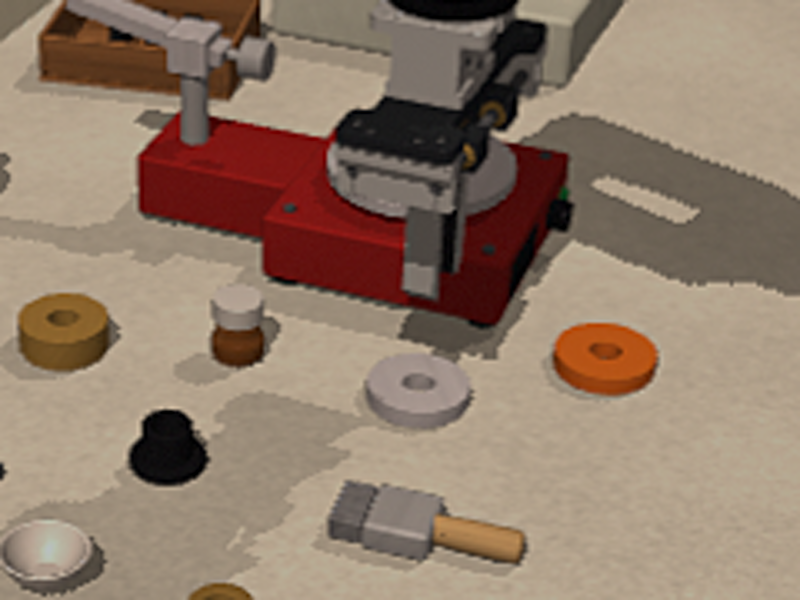

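Run:
```python
from h import *
np.set_printoptions(precision=1,suppress=True)
o=r.get_obs();print(o['position'],o['tcp_rot'],o['joint_pos'],o['width'])
im,d=snap('side','d')
for f in('a_side','b_side','d_side'):
    P=cloud('side',np.load(f+'.npy'))
    m=(abs(P[:,0]-449)<16)&(P[:,1]>-160)&(P[:,1]<-60)&(P[:,2]>18)&(P[:,2]<160);Q=P[m]
    print(f,len(Q))
    for z in range(18,150,6):
        q=Q[abs(Q[:,2]-z)<3]
        if len(q)>3: print(z,len(q),q[:,0].min(),q[:,0].max(),np.percentile(q[:,1],[5,50,95]))
```

```text
[ 452.1 -130.2   92.3] [1. 0. 0. 0.] [-0.4 -0.1  1.7 -0.   1.4  1.2] 22.836650074893363
a_side 2
b_side 345
30 4 438.02401101066675 452.8674948457274 [-80.1 -78.5 -77.1]
36 6 437.4331027908362 455.84701131406393 [-78.  -75.7 -73.2]
42 24 437.24700005033014 455.0383101854934 [-73.5 -70.7 -68.3]
48 28 436.80667080793194 455.14693472961005 [-77.8 -71.4 -68.6]
54 24 436.6369312155681 455.68704413541013 [-81.  -71.6 -69. ]
60 26 436.80052238362975 455.6763869727823 [-79.2 -70.9 -69.2]
66 30 437.1742998676865 456.60583924228433 [-77.3 -71.  -68.1]
72 27 437.12424329112787 456.3533250906372 [-77.  -71.7 -68. ]
78 25 437.1846837156007 457.371305632974 [-75.  -71.  -68.6]
84 26 437.01179436721236 453.7117660325548 [-75.  -71.1 -68.5]
90 30 436.5956166113359 454.58310825481055 [-79.9 -71.1 -68.3]
96 30 436.6725678427565 456.7759977158054 [-76.3 -71.7 -67.4]
102 24 437.1327138596449 455.3020129457592 [-76.7 -70.6 -67.5]
108 29 437.4061557932923 455.43311459224753 [-76.3 -70.2 -66.7]
114 11 437.0763537324177 455.71613164727694 [-71.  -69.8 -68.7]
d_side 391
18 4 434.226375681317 459.2759429791489 [-134.1 -122.3  -95.4]
96 11 442.566918359219 455.1317032339624 [-148.4 -143.3 -116.6]
102 23 440.13364603455307 459.995065391729 [-147.2 -119.9 -108.8]
108 42 440.15054442088035 459.5121244683627 [-147.1 -109.8 -104.8]
114 39 440.67699156494166 459.6319367125452 [-146.3 -109.8 -104.4]
120 41 439.7591100254359 460.29471385401246 [-149.3 -109.4 -104.6]
126 39 439.99936131272136 458.1849365715367 [-148.4 -110.4 -105.3]
132 46 439.79945317808813 459.12491861778835 [-147.9 -109.7 -105.1]
138 41 439.8156522209929 458.5843767209924 [-150.6 -109.5 -105.3]
144 34 440.14926680201586 459.5945521170032 [-146.5 -108.9 -105.4]
```

Run:
```python
from h import *
np.set_printoptions(precision=1,suppress=True)
d=np.load('d_side.npy');b=np.load('b_side.npy');im=cv2.imread('pics/d_side.png');ib=cv2.imread('pics/b_side.png')
p=[(386,v) for v in range(192,222,2)];print('d');print(np.c_[[q[1] for q in p],world('side',d,p),im[[q[1] for q in p],386]])
p=[(380,v) for v in range(222,252,2)];print('b');print(np.c_[[q[1] for q in p],world('side',b,p),ib[[q[1] for q in p],380]])
t=np.load('c_top.npy');P=cloud('top',t);m=(abs(P[:,0]-450)<40)&(abs(P[:,1]+130)<120)&(P[:,2]>60);print(P[m][:,2].max(),m.sum())
w=cv2.imread('pics/d_side.png')[150:240,330:450];v=cv2.imread('pics/b_side.png')[180:270,330:450]
cv2.imwrite('pics/e.png',cv2.resize(np.vstack([w,v]),(600,900*2//3*3//3),interpolation=cv2.INTER_CUBIC))
```

```text
d
[[ 192.   446.  -108.4  129.5   65.    69.    75. ]
 [ 194.   445.3 -107.2  125.8   66.    71.    76. ]
 [ 196.   445.7 -109.5  119.8   66.    71.    77. ]
 [ 198.   443.6 -103.8  118.8  111.   119.   129. ]
 [ 200.   443.8 -105.3  113.4  108.   116.   124. ]
 [ 202.   443.3 -104.7  109.2  108.   116.   124. ]
 [ 204.   447.1 -117.6   96.2   35.    38.    53. ]
 [ 206.   478.9 -218.7   25.6    3.     3.    59. ]
 [ 208.   478.7 -219.1   20.1    6.     8.    61. ]
 [ 210.   477.6 -216.8   16.5    7.     8.    61. ]
 [ 212.   478.1 -219.5    9.5   28.    30.    62. ]
 [ 214.   478.5 -221.7    2.8   67.    77.    83. ]
 [ 216.   476.3 -215.8    1.5   65.    74.    83. ]
 [ 218.   475.  -212.6   -1.6   64.    73.    80. ]
 [ 220.   472.6 -206.1   -2.4   73.    84.    93. ]]
b
[[222.  442.5 -72.9  81.1 109.  117.  127. ]
 [224.  441.3 -70.1  78.4 109.  117.  127. ]
 [226.  441.6 -71.7  72.6 109.  117.  127. ]
 [228.  440.4 -68.8  70.  109.  117.  127. ]
 [230.  441.2 -72.3  62.7 109.  117.  127. ]
 [232.  440.8 -71.7  58.4 108.  116.  126. ]
 [234.  440.1 -70.6  54.5 110.  118.  128. ]
 [236.  439.7 -70.2  50.  110.  118.  128. ]
 [238.  439.7 -71.1  44.5 111.  120.  130. ]
 [240.  438.5 -68.1  42.   94.  101.  110. ]
 [242.  447.7 -97.4  15.3  85.   89.   99. ]
 [244.  447.2 -96.8  10.8  70.   73.   82. ]
 [246.  446.9 -96.8   5.7  71.   73.   81. ]
 [248.  445.4 -93.    3.6 124.  145.  162. ]
 [250.  444.5 -91.2  -0.1 149.  172.  189. ]]
498.6017286005422 7764
```

View pics/e.png

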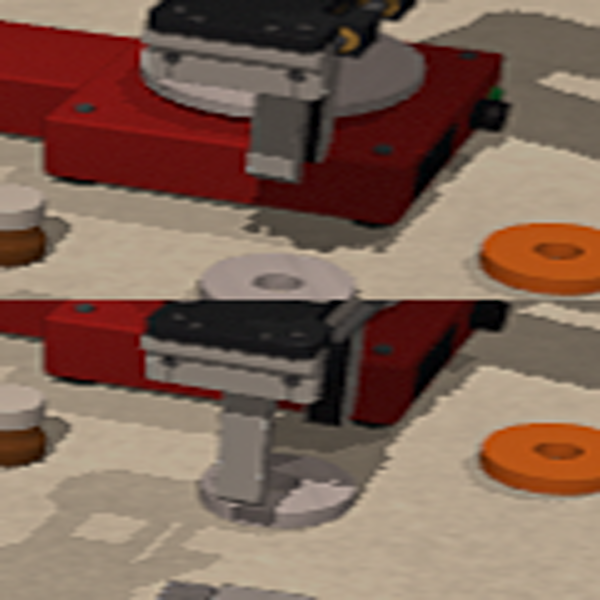

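The finger's visible end is at z≈41 when the TCP read 26, about 35 mm higher than the stated geometry says. Let me open with idle rows, check the reading, and look for the offset.

>>> jog_arm(commands=[{"angular": [0,0,0],"dp": [0,0,0],"hand": -1},{"angular": [0,0,0],"dp": [0,0,0],"hand": -1},{"angular": [0,0,0],"dp": [0,0,0],"hand": -1},{"angular": [0,0,0],"dp": [0,0,0],"hand": -1},{"angular": [0,0,0],"dp": [0,0,0],"hand": -1}])

```text
time_s: 3.68
position: [447.9, -128.5, 85.5]
tcp_rot: [1.0, 0.0, -0.001, -0.0]
wrist_force: [-0.3, -0.2, -0.3]
width: 48.3
```

```bash
cat >> h.py <<'E'
def finger(name='side'):
    'finger outline on the +y side seen by the side camera'
    im,d=r.camera(name);P=cloud(name,d);o=r.get_obs();t=o['position'];g=o['width']/2
    m=(abs(P[:,0]-t[0])<25)&(abs(P[:,1]-t[1]-g-6)<12)&(abs(P[:,2]-t[2])<60)&(P[:,2]>17);Q=P[m]
    print('tcp',t.round(1),'w',o['width'].round(1),'n',len(Q),'x',np.percentile(Q[:,0],[3,97]).round(1),'ymed-t',(np.median(Q[:,1])-t[1]).round(1),'zmin-t',(np.sort(Q[:,2])[:12]-t[2]).round(1))
    return im
E
python3 - <<'E'
from h import *
for i in range(4): finger()
P=cloud('side',r.camera('side')[1]);t=r.get_obs()['position']
m=(abs(P[:,0]-t[0])<35)&(abs(P[:,1]-t[1])<60)&(P[:,2]>60);Q=P[m];
for z in range(60,330,12):
    q=Q[abs(Q[:,2]-z)<6]
    if len(q): print(z,len(q),q[:,:2].min(0).round(),q[:,:2].max(0).round())
E
```

```text
Traceback (most recent call last):
  File "h.py", line 24, in finger
    print('tcp',t.round(1),'w',o['width'].round(1),'n',len(Q),'x',np.percentile(Q[:,0],[3,97]).round(1),'ymed-t',(np.median(Q[:,1])-t[1]).round(1),'zmin-t',(np.sort(Q[:,2])[:12]-t[2]).round(1))
                               ^^^^^^^^^^^^^^^^
AttributeError: 'float' object has no attribute 'round'
```

```bash
sed -i "s/o\['width'\].round(1)/round(o['width'],1)/" h.py
python3 - <<'E'
from h import *
for i in range(5): finger()
P=cloud('side',r.camera('side')[1]);t=r.get_obs()['position'];print(r.get_obs()['joint_pos'])
m=(abs(P[:,0]-t[0])<45)&(abs(P[:,1]-t[1])<100)&(P[:,2]>60);Q=P[m];
for z in range(60,330,12):
    q=Q[abs(Q[:,2]-z)<6]
    if len(q): print(z,len(q),np.percentile(q[:,:2],[3,97],axis=0).round().tolist())
E
```

```text
tcp [ 448.2 -128.6   85.9] w 56.6 n 241 x [436.7 455.7] ymed-t 37.0 zmin-t [ 3.   5.   5.2  5.5  6.5  6.9  7.4  9.3  9.6  9.6  9.7 10. ]
tcp [ 448.3 -128.6   86.1] w 60.7 n 236 x [437. 456.] ymed-t 38.9 zmin-t [4.  4.5 4.9 5.3 5.6 6.9 7.4 7.5 8.5 8.6 9.2 9.9]
tcp [ 448.4 -128.7   86.2] w 64.5 n 244 x [437.2 455.7] ymed-t 40.5 zmin-t [ 3.9  4.9  5.1  5.2  5.7  5.9  7.   8.1  8.8  8.9 10.3 10.3]
tcp [ 448.4 -128.7   86.3] w 68.8 n 239 x [437.3 455.8] ymed-t 42.8 zmin-t [ 2.8  5.8  5.9  6.2  6.3  7.5  9.3  9.3 10.  10.2 10.4 10.9]
tcp [ 448.5 -128.7   86.4] w 72.8 n 242 x [437.3 456.1] ymed-t 44.6 zmin-t [ 4.   4.3  4.7  4.9  5.3  5.4  6.1  7.5  7.8  8.3  9.9 10.2]
[-4.01032746e-01 -4.59027623e-02  1.73924930e+00 -6.20576285e-05
  1.44823627e+00  1.16974521e+00]
84 2 [[450.0, -166.0], [456.0, -94.0]]
96 76 [[438.0, -171.0], [456.0, -80.0]]
108 103 [[437.0, -173.0], [455.0, -79.0]]
120 97 [[437.0, -173.0], [456.0, -79.0]]
132 89 [[437.0, -175.0], [455.0, -78.0]]
144 72 [[437.0, -174.0], [455.0, -78.0]]
156 64 [[437.0, -174.0], [456.0, -79.0]]
168 36 [[437.0, -167.0], [457.0, -77.0]]
180 19 [[438.0, -171.0], [447.0, -164.0]]
192 250 [[412.0, -201.0], [477.0, -47.0]]
204 372 [[412.0, -203.0], [477.0, -47.0]]
216 285 [[412.0, -205.0], [477.0, -41.0]]
228 821 [[413.0, -209.0], [475.0, -39.0]]
240 204 [[423.0, -138.0], [465.0, -86.0]]
252 157 [[426.0, -119.0], [466.0, -86.0]]
264 173 [[412.0, -125.0], [470.0, -87.0]]
276 330 [[411.0, -123.0], [478.0, -87.0]]
288 339 [[410.0, -138.0], [479.0, -92.0]]
300 177 [[414.0, -127.0], [469.0, -94.0]]
312 269 [[410.0, -128.0], [475.0, -94.0]]
324 275 [[410.0, -130.0], [475.0, -93.0]]
```

Body (100 mm above TCP instead of 75) and tips (+3 instead of −22) both show the tool sits 25 mm higher in the camera frame than the reading implies. I'll use tip z = TCP z + 3, x offset −2, and descend, watching the force.

>>> jog_arm(commands=[{"angular": [0,0,0],"dp": [2,0,0],"hand": -1},{"angular": [0,0,0],"dp": [0,0,20],"hand": -1},{"angular": [0,0,0],"dp": [0,0,30],"hand": -1},{"angular": [0,0,0],"dp": [0,0,20],"hand": -1},{"angular": [0,0,0],"dp": [0,0,0],"hand": -1}])

```text
time_s: 4.45
position: [446.9, -127.2, 12.0]
tcp_rot: [1.0, -0.0, -0.004, -0.002]
wrist_force: [-0.9, -0.6, 0.3]
width: 94.0
```

>>> jog_arm(commands=[{"angular": [0,0,0],"dp": [0,0,5],"hand": -1},{"angular": [0,0,0],"dp": [0,0,4],"hand": -1},{"angular": [0,0,0],"dp": [0,0,3],"hand": -1},{"angular": [0,0,0],"dp": [0,0,2],"hand": -1},{"angular": [0,0,0],"dp": [0,0,0],"hand": -1}])

```text
time_s: 4.87
position: [450.9, -128.9, 3.0]
tcp_rot: [1.0, -0.0, 0.0, 0.0]
wrist_force: [0.5, 0.3, 0.5]
width: 93.5
```

>>> jog_arm(commands=[{"angular": [0,0,0],"dp": [0,0,0],"hand": 1},{"angular": [0,0,0],"dp": [0,0,0],"hand": 1},{"angular": [0,0,0],"dp": [0,0,0],"hand": 1},{"angular": [0,0,0],"dp": [0,0,0],"hand": 1},{"angular": [0,0,0],"dp": [0,0,0],"hand": 1}])

```text
time_s: 5.28
position: [450.6, -128.8, 2.7]
tcp_rot: [1.0, 0.0, 0.0, 0.0]
wrist_force: [-0.4, 0.6, 0.3]
width: 66.1
```

>>> jog_arm(commands=[{"angular": [0,0,0],"dp": [0,0,0],"hand": 1},{"angular": [0,0,0],"dp": [0,0,0],"hand": 1},{"angular": [0,0,0],"dp": [0,0,0],"hand": 1}])

```text
time_s: 5.53
position: [450.6, -128.8, 2.7]
tcp_rot: [1.0, -0.0, 0.0, 0.0]
wrist_force: [-0.9, -0.2, 1.2]
width: 66.0
```

>>> jog_arm(commands=[{"angular": [0,0,0],"dp": [0,0,-10],"hand": 1},{"angular": [0,0,0],"dp": [0,0,-30],"hand": 1},{"angular": [0,0,0],"dp": [0,0,-40],"hand": 1},{"angular": [0,0,0],"dp": [0,0,-40],"hand": 1},{"angular": [0,0,0],"dp": [0,0,-30],"hand": 1}])

```text
time_s: 5.95
position: [451.0, -128.9, 156.2]
tcp_rot: [1.0, -0.0, 0.002, 0.001]
wrist_force: [0.1, -0.4, -0.9]
width: 65.7
```

>>> jog_arm(commands=[{"angular": [0,0,0],"dp": [10,28,0],"hand": 1},{"angular": [0,0,0],"dp": [13,35,0],"hand": 1},{"angular": [0,0,0],"dp": [13,35,0],"hand": 1},{"angular": [0,0,0],"dp": [13,35,0],"hand": 1},{"angular": [0,0,0],"dp": [10,28,0],"hand": 1}])

```text
time_s: 6.37
position: [509.8, -292.0, 152.7]
tcp_rot: [1.0, -0.0, 0.0, 0.0]
wrist_force: [0.6, 0.3, -0.8]
width: 66.1
```

>>> jog_arm(commands=[{"angular": [0,0,0],"dp": [4,10,0],"hand": 1},{"angular": [0,0,0],"dp": [0,0,0],"hand": 1},{"angular": [0,0,0],"dp": [0,0,0],"hand": 1}])

```text
time_s: 6.62
position: [513.1, -299.1, 152.1]
tcp_rot: [1.0, -0.0, -0.001, -0.001]
wrist_force: [-0.3, -0.4, -1.5]
width: 65.8
```

```bash
cat >> h.py <<'E'
def held(R,h,dz):
    'circle/mean of the top face of the held piece, from both cameras; dz: TCP z minus underside z at the grasp'
    for n in('side','top'):
        im,d=r.camera(n);P=cloud(n,d);o=r.get_obs();t=o['position'];zt=t[2]-dz+h
        m=(np.hypot(*(P[:,:2]-t[:2]).T)<R+10)&(abs(P[:,2]-zt)<4);Q=P[m]
        if len(Q)<10: print(n,'few');continue
        c,rad=cv2.minEnclosingCircle(Q[:,:2].astype(np.float32));print(n,len(Q),'tcp',t.round(1),'w',round(o['width'],1),'circ',np.round(c,1),round(rad,1),'z-exp',(Q[:,2].mean()-zt).round(1))
E
python3 - <<'E'
from h import *
held(33,14,2.5);im,_=snap('side','f');cv2.imwrite('pics/f1.png',cv2.resize(im[80:260,280:520],(800,600),interpolation=cv2.INTER_CUBIC)[...,::-1])
E
```

```text
side 233 tcp [ 513.1 -298.4  152.4] w 66.0 circ [ 508.5 -296.2] 41.5 z-exp -0.3
top 234 tcp [ 513.2 -298.1  152.6] w 65.7 circ [ 494.1 -313.6] 26.1 z-exp 0.6
```

View pics/f1.png

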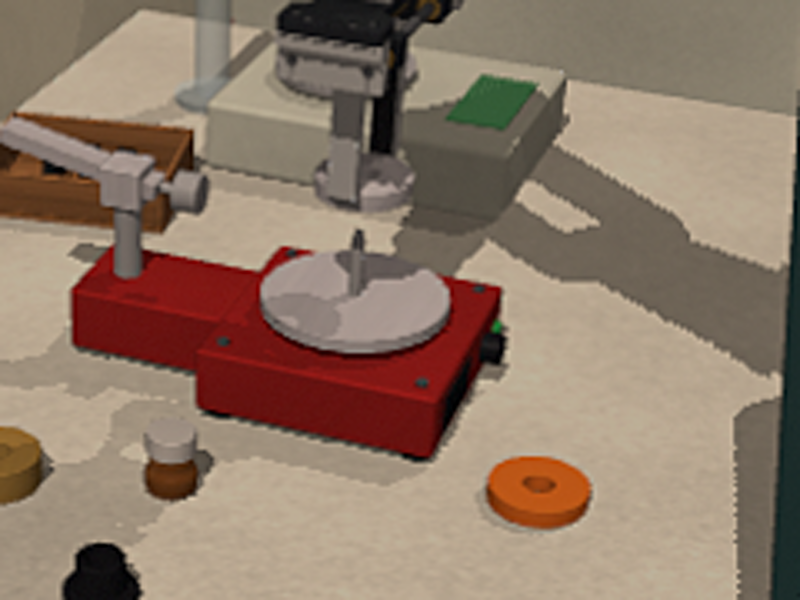

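The disc hangs level over the pin (358,240 in the crop) at the expected height. Lowering.

>>> jog_arm(commands=[{"angular": [0,0,0],"dp": [0,0,15],"hand": 1},{"angular": [0,0,0],"dp": [0,0,12],"hand": 1},{"angular": [0,0,0],"dp": [0,0,6],"hand": 1},{"angular": [0,0,0],"dp": [0,0,6],"hand": 1},{"angular": [0,0,0],"dp": [0,0,6],"hand": 1}])

```text
time_s: 7.18
position: [513.3, -299.1, 106.9]
tcp_rot: [1.0, 0.0, -0.0, -0.0]
wrist_force: [0.5, 0.8, -1.5]
width: 66.3
```

>>> jog_arm(commands=[{"angular": [0,0,0],"dp": [0,0,8],"hand": 1},{"angular": [0,0,0],"dp": [0,0,8],"hand": 1},{"angular": [0,0,0],"dp": [0,0,6],"hand": 1},{"angular": [0,0,0],"dp": [0,0,4],"hand": 1},{"angular": [0,0,0],"dp": [0,0,2],"hand": 1}])

```text
time_s: 7.6
position: [513.1, -299.5, 78.4]
tcp_rot: [1.0, -0.0, -0.001, -0.0]
wrist_force: [-0.3, -0.6, -1.1]
width: 65.9
```

>>> jog_arm(commands=[{"angular": [0,0,0],"dp": [0,0,2],"hand": 1},{"angular": [0,0,0],"dp": [0,0,1],"hand": 1},{"angular": [0,0,0],"dp": [0,0,0],"hand": 1},{"angular": [0,0,0],"dp": [0,0,0],"hand": 1}])

```text
time_s: 7.93
position: [513.7, -299.9, 76.8]
tcp_rot: [1.0, -0.0, 0.0, 0.0]
wrist_force: [0.7, 0.1, -0.6]
width: 65.8
```

>>> jog_arm(commands=[{"angular": [0,0,0],"dp": [0,0,1],"hand": 1},{"angular": [0,0,0],"dp": [0,0,0.5],"hand": 1},{"angular": [0,0,0],"dp": [0,0,0],"hand": 1}])

```text
time_s: 8.18
position: [513.5, -299.7, 75.0]
tcp_rot: [1.0, -0.0, 0.0, 0.0]
wrist_force: [0.3, -0.1, -1.8]
width: 66.0
```

>>> jog_arm(commands=[{"angular": [0,0,0],"dp": [0,0,0.5],"hand": 1},{"angular": [0,0,0],"dp": [0,0,0],"hand": 1}])

```text
time_s: 8.35
position: [513.6, -299.8, 74.8]
tcp_rot: [1.0, 0.0, 0.0, 0.0]
wrist_force: [-1.3, 1.0, -1.0]
width: 65.5
```

>>> jog_arm(commands=[{"angular": [0,0,0],"dp": [0,0,0.5],"hand": 1},{"angular": [0,0,0],"dp": [0,0,0],"hand": 1}])

```text
time_s: 8.52
position: [513.6, -299.8, 74.7]
tcp_rot: [1.0, -0.0, 0.0, 0.0]
wrist_force: [-1.5, 1.1, 2.3]
width: 65.9
```

>>> jog_arm(commands=[{"angular": [0,0,0],"dp": [0,0,0.5],"hand": 1},{"angular": [0,0,0],"dp": [0,0,0],"hand": 1}])

```text
time_s: 8.68
position: [513.6, -299.8, 74.7]
tcp_rot: [1.0, 0.0, 0.0, 0.0]
wrist_force: [-1.1, 1.8, 4.9]
width: 66.0
```

Contact at TCP 74.7, exactly as predicted. Release and go for the specimen.

>>> jog_arm(commands=[{"angular": [0,0,0],"dp": [0,0,0],"hand": -1},{"angular": [0,0,0],"dp": [0,0,0],"hand": -1},{"angular": [0,0,0],"dp": [0,0,0],"hand": -1},{"angular": [0,0,0],"dp": [0,0,0],"hand": -1},{"angular": [0,0,0],"dp": [0,0,-6],"hand": -1}])

```text
time_s: 9.1
position: [512.6, -299.1, 77.8]
tcp_rot: [1.0, 0.0, -0.001, -0.001]
wrist_force: [0.6, -0.1, -0.4]
width: 93.3
```

>>> jog_arm(commands=[{"angular": [0,0,0],"dp": [0,0,-20],"hand": -1},{"angular": [0,0,0],"dp": [0,0,-35],"hand": -1},{"angular": [0,0,0],"dp": [0,0,-35],"hand": -1},{"angular": [0,0,0],"dp": [15,-34.5,0],"hand": -1},{"angular": [0,0,0],"dp": [15,-34.5,0],"hand": -1}])

```text
time_s: 9.52
position: [545.0, -232.6, 173.8]
tcp_rot: [1.0, -0.002, 0.003, 0.002]
wrist_force: [1.2, 0.2, -0.3]
width: 94.0
```

>>> jog_arm(commands=[{"angular": [0,0,0],"dp": [15,-34.5,0],"hand": -1},{"angular": [0,0,0],"dp": [15,-34.5,0],"hand": -1},{"angular": [0,0,0],"dp": [15,-34.5,0],"hand": -1},{"angular": [0,0,0],"dp": [15,-34.5,0],"hand": -1},{"angular": [0,0,0],"dp": [15,-34.5,0],"hand": -1}])

```text
time_s: 9.93
position: [619.1, -56.5, 170.0]
tcp_rot: [1.0, -0.0, 0.0, 0.0]
wrist_force: [-0.2, 1.1, 0.2]
width: 94.1
```

>>> jog_arm(commands=[{"angular": [0,0,0],"dp": [15,-34.5,0],"hand": -1},{"angular": [0,0,0],"dp": [15,-34.5,0],"hand": -1},{"angular": [0,0,0],"dp": [15,-34.5,0],"hand": -1},{"angular": [0,0,0],"dp": [15,-34.5,0],"hand": -1},{"angular": [0,0,0],"dp": [0,0,0],"hand": -1}])

```text
time_s: 10.35
position: [679.7, 86.9, 168.5]
tcp_rot: [1.0, 0.004, 0.0, -0.002]
wrist_force: [-0.8, 0.1, -0.1]
width: 94.3
```

Run:
```python
from h import *
finger()
im,d=snap('side','g');P=cloud('side',d)
m=(np.hypot(P[:,0]-513,P[:,1]+300)<36)&(abs(P[:,2]-86)<4);print(m.sum(),P[m].mean(0),cv2.minEnclosingCircle(P[m][:,:2].astype(np.float32)))
b=im[140:320,180:420];cv2.imwrite('pics/g1.png',cv2.resize(b,(800,600),interpolation=cv2.INTER_CUBIC)[...,::-1])
```

```text
tcp [679.   83.6 168.7] w 94.2 n 319 x [667.3 686.4] ymed-t 60.0 zmin-t [4.6 4.9 5.2 5.5 6.2 6.3 6.5 7.  7.6 9.  9.5 9.7]
313 [ 509.75976987 -294.93995777   86.28199854] ((512.0172119140625, -298.7553405761719), 34.3609733581543)
```

View pics/g1.png

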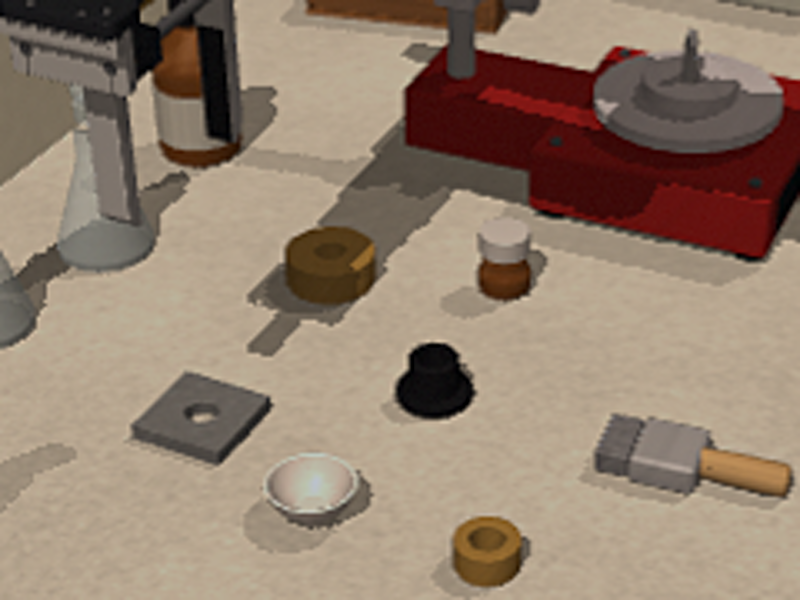

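The backing lies flat around the pin (690,95 in crop; top at z 86). The plate at (200,415) lies free of the dish. Descending on it.

>>> jog_arm(commands=[{"angular": [0,0,0],"dp": [0,0,30],"hand": -1},{"angular": [0,0,0],"dp": [0,0,40],"hand": -1},{"angular": [0,0,0],"dp": [0,0,40],"hand": -1},{"angular": [0,0,0],"dp": [0,0,30],"hand": -1},{"angular": [0,0,0],"dp": [0,0,12],"hand": -1}])

```text
time_s: 10.87
position: [674.2, 77.7, 11.3]
tcp_rot: [1.0, -0.001, -0.005, 0.001]
wrist_force: [-0.6, -0.4, -1.5]
width: 94.0
```

>>> jog_arm(commands=[{"angular": [0,0,0],"dp": [0,0,8],"hand": -1},{"angular": [0,0,0],"dp": [0,0,5],"hand": -1},{"angular": [0,0,0],"dp": [0,0,4],"hand": -1},{"angular": [0,0,0],"dp": [0,0,0],"hand": -1},{"angular": [0,0,0],"dp": [0,0,0],"hand": -1}])

```text
time_s: 11.28
position: [679.9, 79.7, 2.7]
tcp_rot: [1.0, -0.0, 0.002, -0.0]
wrist_force: [-0.1, 0.8, 0.0]
width: 94.0
```

>>> jog_arm(commands=[{"angular": [0,0,0],"dp": [0,0,0],"hand": 1},{"angular": [0,0,0],"dp": [0,0,0],"hand": 1},{"angular": [0,0,0],"dp": [0,0,0],"hand": 1},{"angular": [0,0,0],"dp": [0,0,0],"hand": 1},{"angular": [0,0,0],"dp": [0,0,0],"hand": 1}])

```text
time_s: 11.7
position: [678.6, 79.8, 0.7]
tcp_rot: [1.0, 0.0, 0.0, 0.0]
wrist_force: [-0.1, -0.7, 0.1]
width: 64.1
```

>>> jog_arm(commands=[{"angular": [0,0,0],"dp": [0,0,0],"hand": 1},{"angular": [0,0,0],"dp": [0,0,0],"hand": 1},{"angular": [0,0,0],"dp": [0,0,0],"hand": 1}])

```text
time_s: 11.95
position: [678.5, 79.9, 0.6]
tcp_rot: [1.0, 0.0, 0.0, -0.0]
wrist_force: [0.4, 0.2, 0.8]
width: 59.4
```

>>> jog_arm(commands=[{"angular": [0,0,0],"dp": [0,0,-10],"hand": 1},{"angular": [0,0,0],"dp": [0,0,-30],"hand": 1},{"angular": [0,0,0],"dp": [0,0,-40],"hand": 1},{"angular": [0,0,0],"dp": [0,0,-40],"hand": 1},{"angular": [0,0,0],"dp": [0,0,-34],"hand": 1}])

```text
time_s: 12.37
position: [678.7, 79.7, 158.0]
tcp_rot: [1.0, -0.0, 0.001, 0.0]
wrist_force: [1.0, 0.6, 0.0]
width: 59.4
```

>>> jog_arm(commands=[{"angular": [0,0,0],"dp": [-7,17,0],"hand": 1},{"angular": [0,0,0],"dp": [-15,34.5,0],"hand": 1},{"angular": [0,0,0],"dp": [-15,34.5,0],"hand": 1},{"angular": [0,0,0],"dp": [-15,34.5,0],"hand": 1},{"angular": [0,0,0],"dp": [-15,34.5,0],"hand": 1}])

```text
time_s: 12.78
position: [610.6, -76.4, 155.2]
tcp_rot: [1.0, 0.0, 0.0, 0.0]
wrist_force: [0.9, -1.2, -0.9]
width: 59.6
```

>>> jog_arm(commands=[{"angular": [0,0,0],"dp": [-15,34.5,0],"hand": 1},{"angular": [0,0,0],"dp": [-15,34.5,0],"hand": 1},{"angular": [0,0,0],"dp": [-15,34.5,0],"hand": 1},{"angular": [0,0,0],"dp": [-15,34.5,0],"hand": 1},{"angular": [0,0,0],"dp": [-15,34.5,0],"hand": 1}])

```text
time_s: 13.2
position: [535.4, -249.3, 155.3]
tcp_rot: [1.0, -0.0, 0.0, 0.0]
wrist_force: [0.8, -0.1, -0.2]
width: 59.5
```

>>> jog_arm(commands=[{"angular": [0,0,0],"dp": [-15,34.5,0],"hand": 1},{"angular": [0,0,0],"dp": [-8,17.5,0],"hand": 1},{"angular": [0,0,0],"dp": [0,0,0],"hand": 1},{"angular": [0,0,0],"dp": [0,0,0],"hand": 1},{"angular": [0,0,0],"dp": [0,0,0],"hand": 1}])

```text
time_s: 13.62
position: [513.8, -299.0, 154.8]
tcp_rot: [1.0, 0.0, 0.0, -0.0]
wrist_force: [-0.1, 0.1, -0.8]
width: 59.9
```

Run:
```python
from h import *
held(43,10,0.6)
im,d=snap('side','i');cv2.imwrite('pics/i1.png',cv2.resize(im[80:230,320:520],(800,600),interpolation=cv2.INTER_CUBIC)[...,::-1])
```

```text
side 270 tcp [ 514.  -298.6  154.8] w 59.9 circ [ 510.2 -298.4] 45.2 z-exp 0.2
top 228 tcp [ 514.1 -298.4  154.7] w 59.4 circ [ 494.5 -310.6] 22.5 z-exp 1.0
```

View pics/i1.png

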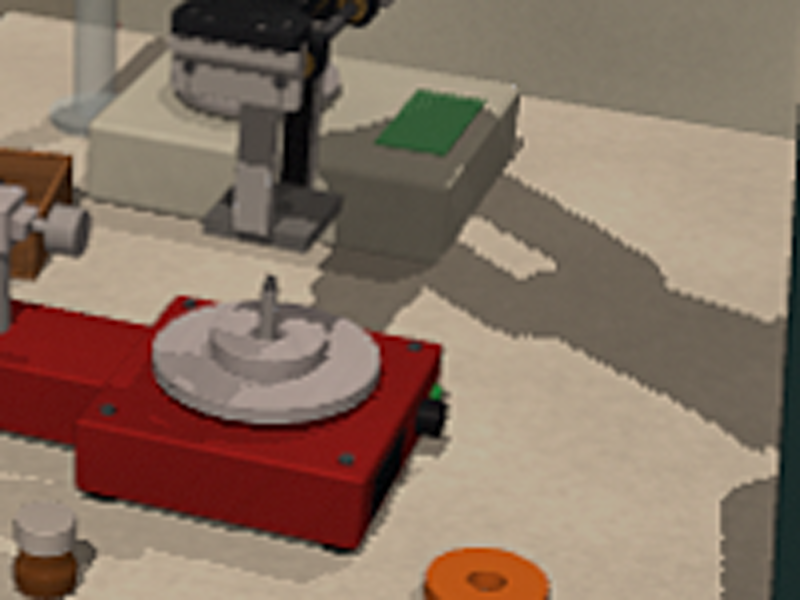

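The plate hangs level, centred above the pin (270,290). Lowering.

>>> jog_arm(commands=[{"angular": [0,0,0],"dp": [0,0,15],"hand": 1},{"angular": [0,0,0],"dp": [0,0,12],"hand": 1},{"angular": [0,0,0],"dp": [0,0,6],"hand": 1},{"angular": [0,0,0],"dp": [0,0,6],"hand": 1},{"angular": [0,0,0],"dp": [0,0,6],"hand": 1}])

```text
time_s: 14.18
position: [513.5, -299.2, 108.7]
tcp_rot: [1.0, 0.0, -0.0, -0.0]
wrist_force: [1.0, 0.0, -0.4]
width: 59.4
```

>>> jog_arm(commands=[{"angular": [0,0,0],"dp": [0,0,8],"hand": 1},{"angular": [0,0,0],"dp": [0,0,6],"hand": 1},{"angular": [0,0,0],"dp": [0,0,4],"hand": 1},{"angular": [0,0,0],"dp": [0,0,2],"hand": 1},{"angular": [0,0,0],"dp": [0,0,1],"hand": 1}])

```text
time_s: 14.6
position: [513.3, -299.7, 88.1]
tcp_rot: [1.0, -0.0, -0.0, -0.0]
wrist_force: [-0.3, -0.2, -0.2]
width: 59.6
```

>>> jog_arm(commands=[{"angular": [0,0,0],"dp": [0,0,1],"hand": 1},{"angular": [0,0,0],"dp": [0,0,0],"hand": 1},{"angular": [0,0,0],"dp": [0,0,0],"hand": 1}])

```text
time_s: 14.85
position: [513.7, -299.9, 87.9]
tcp_rot: [1.0, -0.0, 0.0, 0.0]
wrist_force: [-0.3, 0.2, -0.1]
width: 59.4
```

>>> jog_arm(commands=[{"angular": [0,0,0],"dp": [0,0,0.5],"hand": 1},{"angular": [0,0,0],"dp": [0,0,0.5],"hand": 1},{"angular": [0,0,0],"dp": [0,0,0],"hand": 1}])

```text
time_s: 15.1
position: [513.5, -299.7, 86.5]
tcp_rot: [1.0, -0.0, 0.0, 0.0]
wrist_force: [0.1, 0.4, 0.0]
width: 59.2
```

>>> jog_arm(commands=[{"angular": [0,0,0],"dp": [0,0,0.5],"hand": 1},{"angular": [0,0,0],"dp": [0,0,0],"hand": 1}])

```text
time_s: 15.27
position: [513.5, -299.7, 86.5]
tcp_rot: [1.0, -0.0, 0.0, 0.0]
wrist_force: [-1.3, -0.2, 1.7]
width: 59.8
```

>>> jog_arm(commands=[{"angular": [0,0,0],"dp": [0,0,0.4],"hand": 1},{"angular": [0,0,0],"dp": [0,0,0],"hand": 1}])

```text
time_s: 15.43
position: [513.5, -299.7, 86.5]
tcp_rot: [1.0, 0.0, 0.0, 0.0]
wrist_force: [-2.9, 1.1, 4.5]
width: 59.5
```

>>> jog_arm(commands=[{"angular": [0,0,0],"dp": [0,0,0],"hand": -1},{"angular": [0,0,0],"dp": [0,0,0],"hand": -1},{"angular": [0,0,0],"dp": [0,0,0],"hand": -1},{"angular": [0,0,0],"dp": [0,0,0],"hand": -1},{"angular": [0,0,0],"dp": [0,0,-5],"hand": -1}])

```text
time_s: 15.85
position: [512.7, -299.2, 89.0]
tcp_rot: [1.0, -0.0, -0.001, -0.001]
wrist_force: [-0.4, -0.2, -0.3]
width: 89.3
```

>>> jog_arm(commands=[{"angular": [0,0,0],"dp": [0,0,-20],"hand": -1},{"angular": [0,0,0],"dp": [0,0,-35],"hand": -1},{"angular": [0,0,0],"dp": [0,0,-30],"hand": -1},{"angular": [0,0,0],"dp": [6,-33,0],"hand": -1},{"angular": [0,0,0],"dp": [6,-33,0],"hand": -1}])

```text
time_s: 16.27
position: [526.9, -235.2, 179.1]
tcp_rot: [1.0, -0.002, 0.003, 0.002]
wrist_force: [0.5, 0.7, -1.2]
width: 93.7
```

>>> jog_arm(commands=[{"angular": [0,0,0],"dp": [6,-33,0],"hand": -1},{"angular": [0,0,0],"dp": [6,-33,0],"hand": -1},{"angular": [0,0,0],"dp": [6,-33,0],"hand": -1},{"angular": [0,0,0],"dp": [6,-33,0],"hand": -1},{"angular": [0,0,0],"dp": [5,-33,0],"hand": -1}])

```text
time_s: 16.68
position: [554.7, -67.2, 175.9]
tcp_rot: [1.0, -0.0, 0.0, 0.0]
wrist_force: [-0.4, 0.1, 0.4]
width: 93.8
```

>>> jog_arm(commands=[{"angular": [0,0,0],"dp": [5,-33,0],"hand": -1},{"angular": [0,0,0],"dp": [5,-34.7,0],"hand": -1},{"angular": [0,0,0],"dp": [0,0,0],"hand": -1},{"angular": [0,0,0],"dp": [0,0,20],"hand": -1},{"angular": [0,0,0],"dp": [0,0,40],"hand": -1}])

```text
time_s: 17.1
position: [569.1, -0.9, 121.6]
tcp_rot: [1.0, 0.001, 0.007, 0.001]
wrist_force: [1.4, 0.5, 1.2]
width: 94.0
```

Run:
```python
from h import *
finger()
im,d=snap('side','j');P=cloud('side',d)
m=(np.hypot(P[:,0]-513,P[:,1]+300)<45)&(abs(P[:,2]-96)<4);print(m.sum(),P[m].mean(0),cv2.minEnclosingCircle(P[m][:,:2].astype(np.float32)))
print([ (z,int((((np.hypot(P[:,0]-513,P[:,1]+300)<29)&(abs(P[:,2]-z)<2))).sum())) for z in range(80,124,4)])
```

```text
tcp [ 5.601e+02 -5.000e-01  1.071e+02] w 93.8 n 196 x [557.2 576.2] ymed-t 56.5 zmin-t [18.9 19.2 20.1 21.3 21.7 22.3 22.5 23.8 24.2 24.6 24.8 25.9]
365 [ 510.69558151 -295.9195915    96.1988532 ] ((512.3292236328125, -300.9486389160156), 44.44059753417969)
[(80, 2), (84, 2), (88, 10), (92, 16), (96, 170), (100, 44), (104, 6), (108, 7), (112, 6), (116, 9), (120, 4)]
```

The specimen's top sits at z 96 round the pin. Continue down to the hub.

>>> jog_arm(commands=[{"angular": [0,0,0],"dp": [0,0,35],"hand": -1},{"angular": [0,0,0],"dp": [0,0,30],"hand": -1},{"angular": [0,0,0],"dp": [0,0,20],"hand": -1},{"angular": [0,0,0],"dp": [0,0,12],"hand": -1},{"angular": [0,0,0],"dp": [0,0,6],"hand": -1}])

```text
time_s: 17.62
position: [564.2, -1.5, 11.9]
tcp_rot: [1.0, -0.0, -0.001, 0.0]
wrist_force: [1.2, 1.0, 0.1]
width: 93.9
```

>>> jog_arm(commands=[{"angular": [0,0,0],"dp": [0,0,3],"hand": 0},{"angular": [0,0,0],"dp": [0,0,0],"hand": 1},{"angular": [0,0,0],"dp": [0,0,0],"hand": 1},{"angular": [0,0,0],"dp": [0,0,0],"hand": 1},{"angular": [0,0,0],"dp": [0,0,0],"hand": 1}])

```text
time_s: 18.03
position: [565.5, -1.1, 11.1]
tcp_rot: [1.0, 0.0, 0.001, 0.0]
wrist_force: [0.4, 0.3, -0.1]
width: 64.1
```

>>> jog_arm(commands=[{"angular": [0,0,0],"dp": [0,0,0],"hand": 1},{"angular": [0,0,0],"dp": [0,0,0],"hand": 1},{"angular": [0,0,0],"dp": [0,0,0],"hand": 1},{"angular": [0,0,0],"dp": [0,0,0],"hand": 1},{"angular": [0,0,0],"dp": [0,0,0],"hand": 1}])

```text
time_s: 18.45
position: [564.4, -1.1, 9.6]
tcp_rot: [1.0, 0.0, -0.0, 0.0]
wrist_force: [-0.4, -0.4, 1.0]
width: 31.3
```

>>> jog_arm(commands=[{"angular": [0,0,0],"dp": [0,0,0],"hand": 1},{"angular": [0,0,0],"dp": [0,0,0],"hand": 1},{"angular": [0,0,0],"dp": [0,0,0],"hand": 1}])

```text
time_s: 18.7
position: [564.5, -1.0, 9.6]
tcp_rot: [1.0, 0.0, -0.0, 0.0]
wrist_force: [-0.6, 0.1, 1.1]
width: 31.3
```

>>> jog_arm(commands=[{"angular": [0,0,0],"dp": [0,0,-10],"hand": 1},{"angular": [0,0,0],"dp": [0,0,-30],"hand": 1},{"angular": [0,0,0],"dp": [0,0,-40],"hand": 1},{"angular": [0,0,0],"dp": [0,0,-40],"hand": 1},{"angular": [0,0,0],"dp": [0,0,-30],"hand": 1}])

```text
time_s: 19.12
position: [565.3, -1.1, 163.9]
tcp_rot: [1.0, -0.0, 0.002, 0.0]
wrist_force: [0.9, 0.7, -0.4]
width: 31.3
```

>>> jog_arm(commands=[{"angular": [0,0,0],"dp": [-3,17,0],"hand": 1},{"angular": [0,0,0],"dp": [-6,33,0],"hand": 1},{"angular": [0,0,0],"dp": [-6,33,0],"hand": 1},{"angular": [0,0,0],"dp": [-6,33,0],"hand": 1},{"angular": [0,0,0],"dp": [-6,33,0],"hand": 1}])

```text
time_s: 19.53
position: [537.1, -151.2, 160.5]
tcp_rot: [1.0, 0.0, 0.0, 0.0]
wrist_force: [-0.1, -0.2, 0.1]
width: 31.3
```

>>> jog_arm(commands=[{"angular": [0,0,0],"dp": [-6,33,0],"hand": 1},{"angular": [0,0,0],"dp": [-6,33,0],"hand": 1},{"angular": [0,0,0],"dp": [-5,33,0],"hand": 1},{"angular": [0,0,0],"dp": [-5,33,0],"hand": 1},{"angular": [0,0,0],"dp": [-2,17.7,0],"hand": 1}])

```text
time_s: 19.95
position: [512.3, -303.3, 160.1]
tcp_rot: [1.0, -0.002, -0.0, 0.001]
wrist_force: [-0.1, -0.5, -0.8]
width: 31.1
```

>>> jog_arm(commands=[{"angular": [0,0,0],"dp": [0,0,0],"hand": 1},{"angular": [0,0,0],"dp": [0,0,0],"hand": 1},{"angular": [0,0,0],"dp": [0,0,0],"hand": 1}])

```text
time_s: 20.2
position: [513.6, -299.0, 159.9]
tcp_rot: [1.0, 0.0, 0.0, -0.0]
wrist_force: [-0.1, 0.8, -1.0]
width: 31.5
```

Run:
```python
from h import *
held(20,30,9.6)
im,d=snap('side','k');cv2.imwrite('pics/k1.png',cv2.resize(im[80:230,320:520],(800,600),interpolation=cv2.INTER_CUBIC)[...,::-1])
```

```text
side 72 tcp [ 513.7 -298.6  159.9] w 31.1 circ [ 509.9 -296.1] 27.4 z-exp -0.1
top few
```

View pics/k1.png

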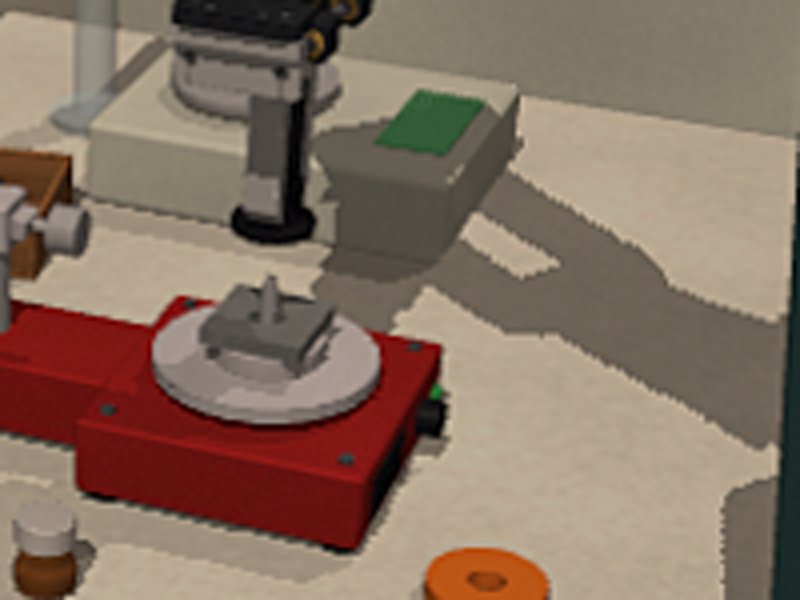

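Specimen flat on the disc around the pin (268,300); hub held level above it. Lowering.

>>> jog_arm(commands=[{"angular": [0,0,0],"dp": [0,0,12],"hand": 1},{"angular": [0,0,0],"dp": [0,0,10],"hand": 1},{"angular": [0,0,0],"dp": [0,0,6],"hand": 1},{"angular": [0,0,0],"dp": [0,0,6],"hand": 1},{"angular": [0,0,0],"dp": [0,0,6],"hand": 1}])

```text
time_s: 20.77
position: [513.1, -299.3, 118.2]
tcp_rot: [1.0, 0.0, -0.001, -0.0]
wrist_force: [0.4, -0.2, 0.1]
width: 31.0
```

>>> jog_arm(commands=[{"angular": [0,0,0],"dp": [0,0,5],"hand": 1},{"angular": [0,0,0],"dp": [0,0,4],"hand": 1},{"angular": [0,0,0],"dp": [0,0,2],"hand": 1},{"angular": [0,0,0],"dp": [0,0,1],"hand": 1},{"angular": [0,0,0],"dp": [0,0,0],"hand": 1}])

```text
time_s: 21.18
position: [513.5, -299.8, 107.5]
tcp_rot: [1.0, -0.0, 0.0, 0.0]
wrist_force: [-0.0, 0.2, -0.0]
width: 31.2
```

>>> jog_arm(commands=[{"angular": [0,0,0],"dp": [0,0,1],"hand": 1},{"angular": [0,0,0],"dp": [0,0,0.5],"hand": 1},{"angular": [0,0,0],"dp": [0,0,0],"hand": 1}])

```text
time_s: 21.43
position: [513.6, -299.8, 106.3]
tcp_rot: [1.0, -0.0, 0.0, 0.0]
wrist_force: [-0.4, 0.0, 0.4]
width: 31.3
```

>>> jog_arm(commands=[{"angular": [0,0,0],"dp": [0,0,0.5],"hand": 1},{"angular": [0,0,0],"dp": [0,0,0.3],"hand": 1},{"angular": [0,0,0],"dp": [0,0,0],"hand": 1}])

```text
time_s: 21.68
position: [513.6, -299.8, 105.6]
tcp_rot: [1.0, 0.0, 0.0, 0.0]
wrist_force: [-0.4, 0.2, 0.2]
width: 31.2
```

>>> jog_arm(commands=[{"angular": [0,0,0],"dp": [0,0,0.5],"hand": 1},{"angular": [0,0,0],"dp": [0,0,0],"hand": 1}])

```text
time_s: 21.85
position: [513.6, -299.8, 105.6]
tcp_rot: [1.0, 0.0, 0.0, 0.0]
wrist_force: [-0.6, 2.1, 3.4]
width: 31.2
```

>>> jog_arm(commands=[{"angular": [0,0,0],"dp": [0,0,0.4],"hand": 1},{"angular": [0,0,0],"dp": [0,0,0],"hand": 1}])

```text
time_s: 22.02
position: [513.6, -299.8, 105.5]
tcp_rot: [1.0, 0.0, 0.0, 0.0]
wrist_force: [-2.2, 1.4, 4.4]
width: 31.4
```

>>> jog_arm(commands=[{"angular": [0,0,0],"dp": [0,0,0],"hand": -1},{"angular": [0,0,0],"dp": [0,0,0],"hand": -1},{"angular": [0,0,0],"dp": [0,0,0],"hand": -1},{"angular": [0,0,0],"dp": [0,0,0],"hand": -1},{"angular": [0,0,0],"dp": [0,0,-5],"hand": -1}])

```text
time_s: 22.43
position: [512.7, -299.2, 107.8]
tcp_rot: [1.0, -0.0, -0.001, -0.001]
wrist_force: [-0.2, -0.2, -0.7]
width: 61.0
```

>>> jog_arm(commands=[{"angular": [0,0,0],"dp": [0,0,-20],"hand": -1},{"angular": [0,0,0],"dp": [0,0,-30],"hand": -1},{"angular": [0,0,0],"dp": [0,0,-15],"hand": -1},{"angular": [0,0,0],"dp": [24,-30,0],"hand": -1},{"angular": [0,0,0],"dp": [24,-30,0],"hand": -1}])

```text
time_s: 22.85
position: [562.2, -241.2, 177.1]
tcp_rot: [1.0, -0.002, 0.002, 0.001]
wrist_force: [0.2, -0.1, -0.2]
width: 92.7
```

>>> jog_arm(commands=[{"angular": [0,0,0],"dp": [24,-30,0],"hand": -1},{"angular": [0,0,0],"dp": [24,-30,0],"hand": -1},{"angular": [0,0,0],"dp": [24,-30,0],"hand": -1},{"angular": [0,0,0],"dp": [24,-30,0],"hand": -1},{"angular": [0,0,0],"dp": [24,-32.5,0],"hand": -1}])

```text
time_s: 23.27
position: [682.4, -86.0, 174.6]
tcp_rot: [1.0, -0.0, 0.0, 0.0]
wrist_force: [-0.1, -0.6, -0.4]
width: 93.7
```

>>> jog_arm(commands=[{"angular": [0,0,0],"dp": [0,0,0],"hand": -1},{"angular": [0,0,0],"dp": [0,0,20],"hand": -1},{"angular": [0,0,0],"dp": [0,0,40],"hand": -1},{"angular": [0,0,0],"dp": [0,0,30],"hand": -1},{"angular": [0,0,0],"dp": [0,0,10],"hand": -1}])

```text
time_s: 23.68
position: [677.9, -86.7, 67.9]
tcp_rot: [1.0, 0.0, -0.005, -0.001]
wrist_force: [-0.6, 0.7, -1.3]
width: 93.9
```

Run:
```python
from h import *
finger()
im,d=snap('side','l');cv2.imwrite('pics/l1.png',cv2.resize(im[100:280,200:440],(800,600),interpolation=cv2.INTER_CUBIC)[...,::-1])
P=cloud('side',d)
m=(np.hypot(P[:,0]-513,P[:,1]+300)<25)&(abs(P[:,2]-126)<4);print(m.sum(),P[m].mean(0))
m=(np.hypot(P[:,0]-680,P[:,1]+87)<40)&(abs(P[:,2]-24)<3);print(m.sum(),P[m].mean(0))
```

```text
tcp [677.7 -86.7  67.6] w 94.3 n 223 x [666.1 686.4] ymed-t 56.8 zmin-t [ 3.7  7.   7.1  7.7  8.   9.   9.2 10.  10.6 10.7 12.  12. ]
83 [ 511.75056072 -297.37814878  125.20539304]
297 [679.78999643 -86.08845777  24.27006093]
```

View pics/l1.png

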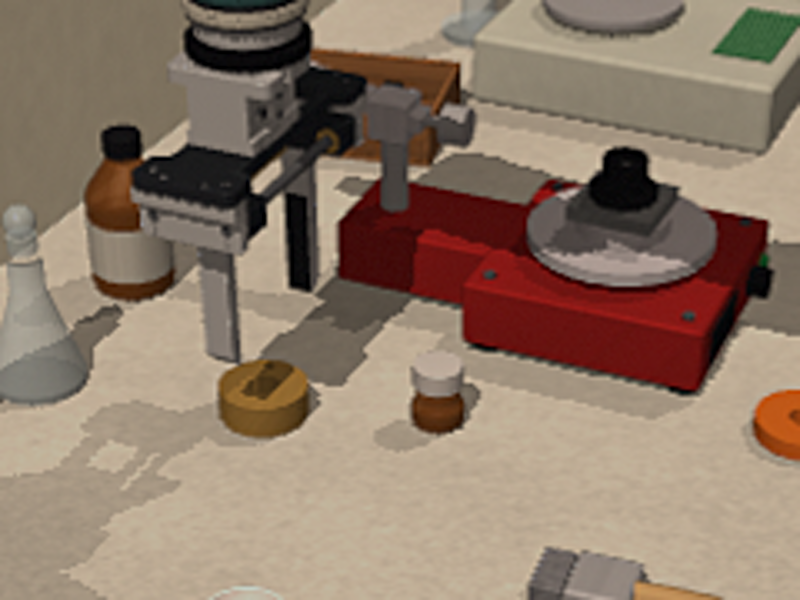

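The tester stack is complete (hub top at z≈125.5, crop (625,180)); the gripper straddles the large weight. Descend and grip.

>>> jog_arm(commands=[{"angular": [0,0,0],"dp": [0,0,30],"hand": -1},{"angular": [0,0,0],"dp": [0,0,25],"hand": -1},{"angular": [0,0,0],"dp": [0,0,10],"hand": -1},{"angular": [0,0,0],"dp": [0,0,5],"hand": -1},{"angular": [0,0,0],"dp": [0,0,2],"hand": -1}], squeeze=55)

```text
time_s: 24.2
position: [682.2, -87.6, 3.5]
tcp_rot: [1.0, -0.0, 0.001, 0.0]
wrist_force: [-0.5, 0.4, -0.1]
width: 94.1
```

>>> jog_arm(commands=[{"angular": [0,0,0],"dp": [0,0,0],"hand": -1},{"angular": [0,0,0],"dp": [0,0,0],"hand": 1},{"angular": [0,0,0],"dp": [0,0,0],"hand": 1},{"angular": [0,0,0],"dp": [0,0,0],"hand": 1},{"angular": [0,0,0],"dp": [0,0,0],"hand": 1}])

```text
time_s: 24.62
position: [682.0, -87.3, 3.4]
tcp_rot: [1.0, 0.0, 0.001, 0.0]
wrist_force: [-0.3, -0.3, 1.0]
width: 70.8
```

>>> jog_arm(commands=[{"angular": [0,0,0],"dp": [0,0,0],"hand": 1},{"angular": [0,0,0],"dp": [0,0,0],"hand": 1},{"angular": [0,0,0],"dp": [0,0,0],"hand": 1},{"angular": [0,0,0],"dp": [0,0,0],"hand": 1},{"angular": [0,0,0],"dp": [0,0,0],"hand": 1}])

```text
time_s: 25.03
position: [681.6, -87.5, 2.6]
tcp_rot: [1.0, -0.0, 0.0, 0.0]
wrist_force: [0.2, -1.0, 1.9]
width: 57.7
```

>>> jog_arm(commands=[{"angular": [0,0,0],"dp": [0,0,-5],"hand": 1},{"angular": [0,0,0],"dp": [0,0,-10],"hand": 1},{"angular": [0,0,0],"dp": [0,0,-15],"hand": 1},{"angular": [0,0,0],"dp": [0,0,0],"hand": 1}])

```text
time_s: 25.37
position: [683.1, -87.4, 35.3]
tcp_rot: [1.0, 0.0, 0.002, 0.0]
wrist_force: [0.4, 0.1, -3.3]
width: 57.6
```

>>> jog_arm(commands=[{"angular": [0,0,0],"dp": [0,0,-15],"hand": 1},{"angular": [0,0,0],"dp": [0,0,-25],"hand": 1},{"angular": [0,0,0],"dp": [0,0,-25],"hand": 1},{"angular": [0,0,0],"dp": [0,0,-10],"hand": 1},{"angular": [0,0,0],"dp": [0,0,0],"hand": 1}])

```text
time_s: 25.78
position: [683.6, -87.6, 111.4]
tcp_rot: [1.0, 0.0, 0.004, 0.001]
wrist_force: [0.9, 0.3, -3.9]
width: 58.0
```

Run:
```python
from h import *
held(32,24,2.6)
im,d=snap('side','m');cv2.imwrite('pics/m1.png',cv2.resize(im[120:270,200:400],(600,450),interpolation=cv2.INTER_CUBIC)[...,::-1])
```

```text
side 248 tcp [682.4 -87.3 108.7] w 58.3 circ [676.5 -86.9] 41.4 z-exp 1.2
top 184 tcp [681.1 -87.1 106.5] w 57.6 circ [683.4 -94.6] 34.7 z-exp 2.0
```

View pics/m1.png

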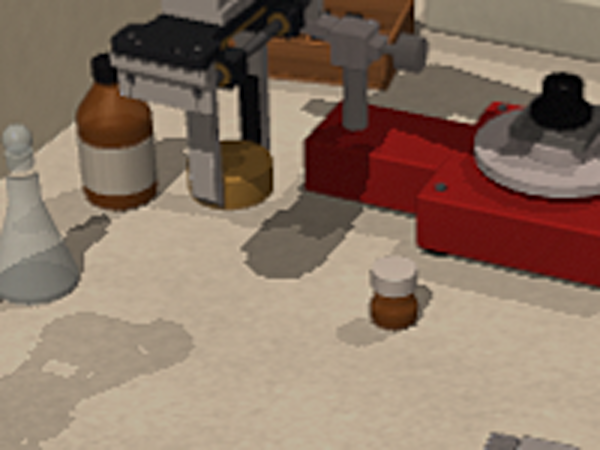

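```bash
cat >> h.py <<'E'
def brass(name='side',R=55):
    im,d=r.camera(name);o=r.get_obs();t=o['position'];P=cloud(name,d)
    v,u=np.nonzero(d>0);c=im[v,u].astype(int);m=(c[:,0]>c[:,2]*1.7)&(c[:,0]>45)&(np.hypot(*(P[:,:2]-t[:2]).T)<R)&(abs(P[:,2]-t[2]-8)<30)
    Q=P[m];zt=np.percentile(Q[:,2],95);T=Q[Q[:,2]>zt-3.5]
    c,rad=cv2.minEnclosingCircle(T[:,:2].astype(np.float32))
    print(name,len(Q),'tcp',t.round(1),'z-t',(np.percentile(Q[:,2],[3,97])-t[2]).round(1),'top: circ',np.round(c,1),round(rad,1),'x',np.percentile(T[:,0],[2,98]).round(1),'y',np.percentile(T[:,1],[2,98]).round(1))
    A=np.c_[T[:,:2],np.ones(len(T))];print('  slope',np.linalg.lstsq(A,T[:,2],rcond=None)[0][:2].round(3),'x all',np.percentile(Q[:,0],[1,99]).round(1))
E
python3 - <<'E'
from h import *
brass();brass('top')
E
```

```text
side 354 tcp [680.  -86.9 104.4] z-t [ 0.3 24.3] top: circ [676.3 -88.5] 30.3 x [650.6 692.1] y [-114.5  -62. ]
  slope [-0.009 -0.007] x all [649.1 691.9]
top 225 tcp [680.  -86.9 104.3] z-t [ 7.5 26.4] top: circ [683.1 -88.3] 29.3 x [667.9 699.5] y [-114.4  -62.5]
  slope [-0.019  0.003] x all [668.1 700.3]
```

Brass weight is level (slope < 0.02), about centred. Carrying it to the carrier.

>>> jog_arm(commands=[{"angular": [0,0,0],"dp": [-6,-17,0],"hand": 1},{"angular": [0,0,0],"dp": [-11,-31,0],"hand": 1},{"angular": [0,0,0],"dp": [-11,-31,0],"hand": 1},{"angular": [0,0,0],"dp": [-11,-31,0],"hand": 1},{"angular": [0,0,0],"dp": [-11,-31,0],"hand": 1}])

```text
time_s: 26.45
position: [629.7, 55.5, 105.7]
tcp_rot: [1.0, -0.0, -0.001, -0.0]
wrist_force: [0.4, -0.3, -4.5]
width: 58.0
```

>>> jog_arm(commands=[{"angular": [0,0,0],"dp": [-11,-31,0],"hand": 1},{"angular": [0,0,0],"dp": [-11,-31,0],"hand": 1},{"angular": [0,0,0],"dp": [-11,-31,0],"hand": 1},{"angular": [0,0,0],"dp": [-11,-31,0],"hand": 1},{"angular": [0,0,0],"dp": [-11,-31,0],"hand": 1}])

```text
time_s: 26.87
position: [574.5, 210.5, 105.9]
tcp_rot: [1.0, 0.0, -0.001, 0.0]
wrist_force: [0.7, -0.4, -3.9]
width: 57.6
```

>>> jog_arm(commands=[{"angular": [0,0,0],"dp": [-11,-31,0],"hand": 1},{"angular": [0,0,0],"dp": [-11,-31,0],"hand": 1},{"angular": [0,0,0],"dp": [-5,-19.5,0],"hand": 1},{"angular": [0,0,0],"dp": [0,0,0],"hand": 1},{"angular": [0,0,0],"dp": [0,0,0],"hand": 1}])

```text
time_s: 27.28
position: [547.9, 291.4, 106.0]
tcp_rot: [1.0, 0.001, -0.001, 0.001]
wrist_force: [-0.2, -0.8, -5.0]
width: 57.7
```

>>> jog_arm(commands=[{"angular": [0,0,0],"dp": [0,0,0],"hand": 1},{"angular": [0,0,0],"dp": [0,0,0],"hand": 1},{"angular": [0,0,0],"dp": [0,0,0],"hand": 1}])

```text
time_s: 27.53
position: [549.8, 289.1, 107.0]
tcp_rot: [1.0, -0.001, -0.0, 0.0]
wrist_force: [0.9, -0.8, -4.8]
width: 58.2
```

Run:
```python
from h import *
brass();brass('top')
im,d=snap('side','n');cv2.imwrite('pics/n1.png',cv2.resize(im[240:400,140:353],(800,600),interpolation=cv2.INTER_CUBIC)[...,::-1])
```

```text
side 796 tcp [549.9 289.1 107.2] z-t [ 0.5 23.3] top: circ [548.4 288.8] 30.6 x [521.3 567.9] y [261.  312.7]
  slope [0.005 0.001] x all [519.6 568.4]
top 66 tcp [549.9 289.2 107.2] z-t [ 4.5 25. ] top: circ [551.6 281.6] 27.1 x [526.  576.9] y [260.5 292. ]
  slope [ 0.082 -0.187] x all [524.1 577. ]
```

View pics/n1.png

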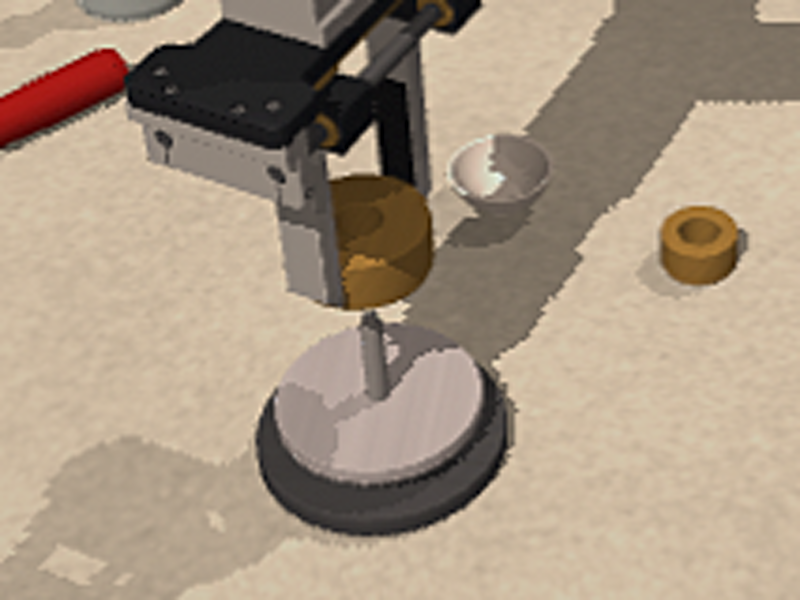

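Weight centred over the pin to ~1 mm by the side camera (548.4,288.8 vs 547.9,289.6), level. Lowering.

>>> jog_arm(commands=[{"angular": [0,0,0],"dp": [0,0,10],"hand": 1},{"angular": [0,0,0],"dp": [0,0,8],"hand": 1},{"angular": [0,0,0],"dp": [0,0,6],"hand": 1},{"angular": [0,0,0],"dp": [0,0,6],"hand": 1},{"angular": [0,0,0],"dp": [0,0,6],"hand": 1}])

```text
time_s: 28.1
position: [549.0, 290.1, 70.0]
tcp_rot: [1.0, 0.0, -0.001, 0.0]
wrist_force: [-0.2, -0.1, -5.0]
width: 58.3
```

>>> jog_arm(commands=[{"angular": [0,0,0],"dp": [0,0,8],"hand": 1},{"angular": [0,0,0],"dp": [0,0,8],"hand": 1},{"angular": [0,0,0],"dp": [0,0,8],"hand": 1},{"angular": [0,0,0],"dp": [0,0,6],"hand": 1},{"angular": [0,0,0],"dp": [0,0,3],"hand": 1}])

```text
time_s: 28.52
position: [548.7, 290.0, 36.7]
tcp_rot: [1.0, 0.0, -0.001, 0.0]
wrist_force: [-0.3, 0.2, -4.3]
width: 58.0
```

>>> jog_arm(commands=[{"angular": [0,0,0],"dp": [0,0,2],"hand": 1},{"angular": [0,0,0],"dp": [0,0,1],"hand": 1},{"angular": [0,0,0],"dp": [0,0,0.5],"hand": 1},{"angular": [0,0,0],"dp": [0,0,0],"hand": 1},{"angular": [0,0,0],"dp": [0,0,0],"hand": 1}])

```text
time_s: 28.93
position: [549.8, 290.4, 35.4]
tcp_rot: [1.0, 0.0, 0.0, -0.0]
wrist_force: [0.6, 0.9, -5.0]
width: 57.8
```

>>> jog_arm(commands=[{"angular": [0,0,0],"dp": [0,0,1],"hand": 1},{"angular": [0,0,0],"dp": [0,0,0.5],"hand": 1},{"angular": [0,0,0],"dp": [0,0,0],"hand": 1},{"angular": [0,0,0],"dp": [0,0,0],"hand": 1}])

```text
time_s: 29.27
position: [549.4, 290.3, 33.3]
tcp_rot: [1.0, -0.0, -0.0, 0.0]
wrist_force: [0.9, 1.0, -4.4]
width: 58.1
```

>>> jog_arm(commands=[{"angular": [0,0,0],"dp": [0,0,0.5],"hand": 1},{"angular": [0,0,0],"dp": [0,0,0],"hand": 1}])

```text
time_s: 29.43
position: [549.4, 290.3, 32.8]
tcp_rot: [1.0, 0.0, -0.0, 0.0]
wrist_force: [-0.3, -0.7, -3.5]
width: 58.2
```

>>> jog_arm(commands=[{"angular": [0,0,0],"dp": [0,0,0.5],"hand": 1},{"angular": [0,0,0],"dp": [0,0,0],"hand": 1}])

```text
time_s: 29.6
position: [549.5, 290.3, 32.6]
tcp_rot: [1.0, -0.0, 0.0, 0.0]
wrist_force: [-0.7, 0.1, -2.7]
width: 58.1
```

>>> jog_arm(commands=[{"angular": [0,0,0],"dp": [0,0,0.5],"hand": 1},{"angular": [0,0,0],"dp": [0,0,0],"hand": 1}])

```text
time_s: 29.77
position: [549.5, 290.3, 32.6]
tcp_rot: [1.0, -0.0, 0.0, 0.0]
wrist_force: [-1.7, 0.2, 0.1]
width: 58.0
```

>>> jog_arm(commands=[{"angular": [0,0,0],"dp": [0,0,0],"hand": -1},{"angular": [0,0,0],"dp": [0,0,0],"hand": -1},{"angular": [0,0,0],"dp": [0,0,0],"hand": -1},{"angular": [0,0,0],"dp": [0,0,0],"hand": -1},{"angular": [0,0,0],"dp": [0,0,-5],"hand": -1}])

```text
time_s: 30.18
position: [549.0, 290.0, 36.0]
tcp_rot: [1.0, -0.0, -0.001, 0.0]
wrist_force: [0.1, 0.0, 0.2]
width: 87.8
```

>>> jog_arm(commands=[{"angular": [0,0,0],"dp": [0,0,-20],"hand": -1},{"angular": [0,0,0],"dp": [0,0,-35],"hand": -1},{"angular": [0,0,0],"dp": [0,0,-15],"hand": -1},{"angular": [0,0,0],"dp": [-15,33,0],"hand": -1},{"angular": [0,0,0],"dp": [-15,33,0],"hand": -1}])

```text
time_s: 30.6
position: [520.9, 225.1, 109.3]
tcp_rot: [1.0, 0.001, 0.002, -0.001]
wrist_force: [0.1, -0.4, -0.9]
width: 94.1
```

>>> jog_arm(commands=[{"angular": [0,0,0],"dp": [-15,33,0],"hand": -1},{"angular": [0,0,0],"dp": [-15,33,0],"hand": -1},{"angular": [0,0,0],"dp": [-16,34,0],"hand": -1},{"angular": [0,0,0],"dp": [0,0,0],"hand": -1},{"angular": [0,0,0],"dp": [0,0,0],"hand": -1}])

```text
time_s: 31.02
position: [473.3, 123.2, 107.6]
tcp_rot: [1.0, -0.001, 0.001, -0.0]
wrist_force: [0.4, 0.3, 0.2]
width: 94.1
```

Run:
```python
from h import *
finger()
im,d=snap('side','p');P=cloud('side',d)
for c,R,z in(((548,290),40,54),((471,124),28,20)):
    m=(np.hypot(P[:,0]-c[0],P[:,1]-c[1])<R)&(abs(P[:,2]-z)<4);print(m.sum(),P[m].mean(0).round(1),cv2.minEnclosingCircle(P[m][:,:2].astype(np.float32)))
cv2.imwrite('pics/p1.png',cv2.resize(im[220:400,180:420],(800,600),interpolation=cv2.INTER_CUBIC)[...,::-1])
```

```text
tcp [474.  124.2 107.7] w 93.7 n 329 x [462.3 481. ] ymed-t 56.3 zmin-t [ 2.9  3.7  5.2  6.8  7.9  8.2 10.6 10.8 11.  11.2 11.3 11.4]
712 [546.7 292.3  54.2] ((549.2351684570312, 290.63128662109375), 32.06324005126953)
209 [470.5 124.9  19.8] ((470.4264221191406, 124.31970977783203), 20.35090446472168)
```

View pics/p1.png

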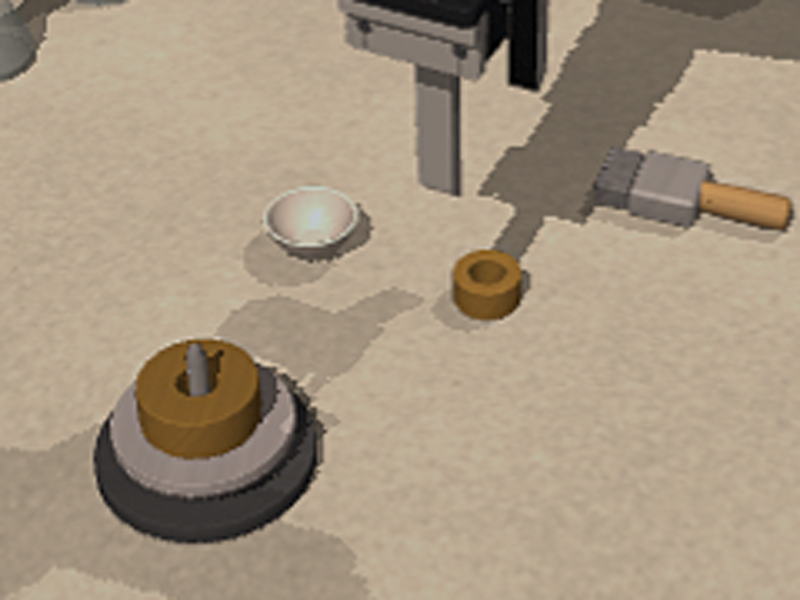

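Big weight flat on the pan (top z 54) around the pin, dish untouched. Now the small weight at (487,283).

>>> jog_arm(commands=[{"angular": [0,0,0],"dp": [0,0,30],"hand": -1},{"angular": [0,0,0],"dp": [0,0,35],"hand": -1},{"angular": [0,0,0],"dp": [0,0,20],"hand": -1},{"angular": [0,0,0],"dp": [0,0,10],"hand": -1},{"angular": [0,0,0],"dp": [0,0,5],"hand": -1}], squeeze=40)

```text
time_s: 31.53
position: [472.7, 125.2, 5.0]
tcp_rot: [1.0, 0.001, -0.002, 0.0]
wrist_force: [-0.1, 0.0, -0.4]
width: 94.5
```

>>> jog_arm(commands=[{"angular": [0,0,0],"dp": [0,0,3],"hand": -1},{"angular": [0,0,0],"dp": [0,0,0],"hand": 1},{"angular": [0,0,0],"dp": [0,0,0],"hand": 1},{"angular": [0,0,0],"dp": [0,0,0],"hand": 1},{"angular": [0,0,0],"dp": [0,0,0],"hand": 1}])

```text
time_s: 31.95
position: [474.5, 124.4, 5.2]
tcp_rot: [1.0, -0.0, 0.001, -0.0]
wrist_force: [-0.7, 0.5, -0.4]
width: 70.8
```

>>> jog_arm(commands=[{"angular": [0,0,0],"dp": [0,0,0],"hand": 1},{"angular": [0,0,0],"dp": [0,0,0],"hand": 1},{"angular": [0,0,0],"dp": [0,0,0],"hand": 1},{"angular": [0,0,0],"dp": [0,0,0],"hand": 1},{"angular": [0,0,0],"dp": [0,0,0],"hand": 1}])

```text
time_s: 32.37
position: [473.5, 124.1, 3.9]
tcp_rot: [1.0, -0.0, 0.0, 0.0]
wrist_force: [0.2, -1.2, 0.2]
width: 37.8
```

>>> jog_arm(commands=[{"angular": [0,0,0],"dp": [0,0,0],"hand": 1},{"angular": [0,0,0],"dp": [0,0,0],"hand": 1},{"angular": [0,0,0],"dp": [0,0,0],"hand": 1}])

```text
time_s: 32.62
position: [473.5, 124.2, 3.9]
tcp_rot: [1.0, 0.0, -0.0, 0.0]
wrist_force: [-0.8, -0.3, 0.7]
width: 37.3
```

>>> jog_arm(commands=[{"angular": [0,0,0],"dp": [0,0,-10],"hand": 1},{"angular": [0,0,0],"dp": [0,0,-25],"hand": 1},{"angular": [0,0,0],"dp": [0,0,-35],"hand": 1},{"angular": [0,0,0],"dp": [0,0,-30],"hand": 1},{"angular": [0,0,0],"dp": [0,0,-10],"hand": 1}])

```text
time_s: 33.03
position: [476.3, 124.8, 119.5]
tcp_rot: [1.0, 0.0, 0.005, -0.001]
wrist_force: [0.2, 0.3, -0.1]
width: 37.6
```

>>> jog_arm(commands=[{"angular": [0,0,0],"dp": [8,-17,0],"hand": 1},{"angular": [0,0,0],"dp": [15,-33,0],"hand": 1},{"angular": [0,0,0],"dp": [15,-33,0],"hand": 1},{"angular": [0,0,0],"dp": [15,-33,0],"hand": 1},{"angular": [0,0,0],"dp": [15,-33,0],"hand": 1}])

```text
time_s: 33.45
position: [541.3, 274.6, 112.6]
tcp_rot: [1.0, -0.0, -0.001, 0.0]
wrist_force: [1.4, 0.1, -1.0]
width: 37.6
```

>>> jog_arm(commands=[{"angular": [0,0,0],"dp": [8,-17,0],"hand": 1},{"angular": [0,0,0],"dp": [0,0,0],"hand": 1},{"angular": [0,0,0],"dp": [0,0,0],"hand": 1},{"angular": [0,0,0],"dp": [0,0,0],"hand": 1},{"angular": [0,0,0],"dp": [0,0,0],"hand": 1}])

```text
time_s: 33.87
position: [548.9, 289.0, 113.4]
tcp_rot: [1.0, -0.001, -0.001, 0.0]
wrist_force: [0.1, 0.4, -1.0]
width: 37.3
```

Run:
```python
from h import *
brass(R=35)
im,d=snap('side','q');cv2.imwrite('pics/q1.png',cv2.resize(im[240:400,140:353],(800,600),interpolation=cv2.INTER_CUBIC)[...,::-1])
```

```text
side 330 tcp [549.1 289.  113.8] z-t [-1.  17.6] top: circ [544.1 286.3] 20.2 x [528.4 557.4] y [270.7 303.3]
  slope [-0.002  0.013] x all [527.7 557.3]
```

View pics/q1.png

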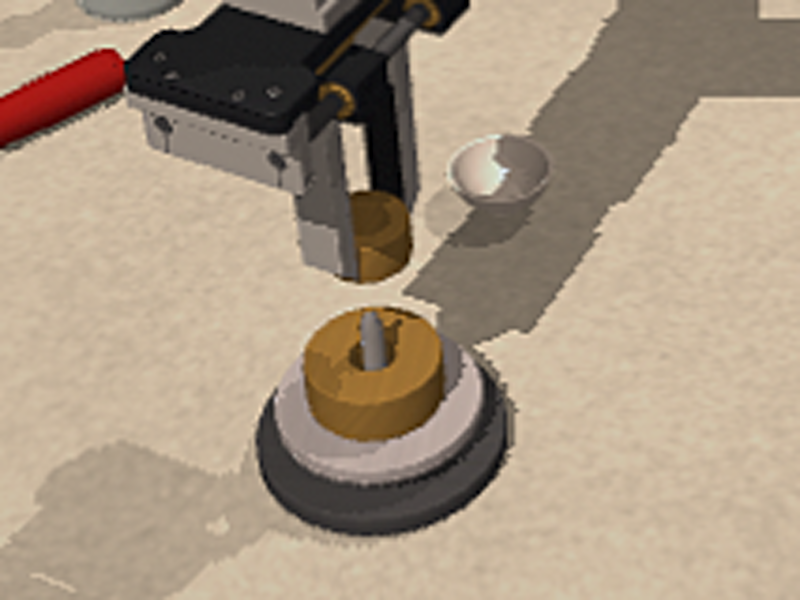

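Small weight hangs level over the pin (372,325 in crop; estimated centre 547,289.5). Lowering.

>>> jog_arm(commands=[{"angular": [0,0,0],"dp": [1,0,10],"hand": 1},{"angular": [0,0,0],"dp": [0,0,10],"hand": 1},{"angular": [0,0,0],"dp": [0,0,6],"hand": 1},{"angular": [0,0,0],"dp": [0,0,6],"hand": 1},{"angular": [0,0,0],"dp": [0,0,6],"hand": 1}])

```text
time_s: 34.38
position: [550.0, 290.0, 74.5]
tcp_rot: [1.0, -0.0, -0.001, 0.0]
wrist_force: [0.1, 0.3, -1.7]
width: 37.4
```

>>> jog_arm(commands=[{"angular": [0,0,0],"dp": [0,0,6],"hand": 1},{"angular": [0,0,0],"dp": [0,0,5],"hand": 1},{"angular": [0,0,0],"dp": [0,0,3],"hand": 1},{"angular": [0,0,0],"dp": [0,0,2],"hand": 1},{"angular": [0,0,0],"dp": [0,0,0],"hand": 1}])

```text
time_s: 34.8
position: [550.3, 290.2, 59.3]
tcp_rot: [1.0, 0.0, -0.0, 0.0]
wrist_force: [-0.6, 0.4, -1.1]
width: 37.6
```

>>> jog_arm(commands=[{"angular": [0,0,0],"dp": [0,0,0.5],"hand": 1},{"angular": [0,0,0],"dp": [0,0,0.5],"hand": 1},{"angular": [0,0,0],"dp": [0,0,0],"hand": 1},{"angular": [0,0,0],"dp": [0,0,0],"hand": 1}])

```text
time_s: 35.13
position: [550.7, 290.3, 59.2]
tcp_rot: [1.0, 0.0, 0.0, -0.0]
wrist_force: [-0.2, 0.2, -1.2]
width: 37.6
```

>>> jog_arm(commands=[{"angular": [0,0,0],"dp": [0,0,0.5],"hand": 1},{"angular": [0,0,0],"dp": [0,0,0],"hand": 1},{"angular": [0,0,0],"dp": [0,0,0],"hand": 1}])

```text
time_s: 35.38
position: [550.5, 290.3, 58.4]
tcp_rot: [1.0, -0.0, 0.0, 0.0]
wrist_force: [0.6, 1.0, -1.1]
width: 37.3
```

>>> jog_arm(commands=[{"angular": [0,0,0],"dp": [0,0,0.5],"hand": 1},{"angular": [0,0,0],"dp": [0,0,0],"hand": 1}])

```text
time_s: 35.55
position: [550.6, 290.3, 58.0]
tcp_rot: [1.0, -0.0, 0.0, -0.0]
wrist_force: [0.8, 0.2, -1.8]
width: 37.4
```

>>> jog_arm(commands=[{"angular": [0,0,0],"dp": [0,0,0.5],"hand": 1},{"angular": [0,0,0],"dp": [0,0,0],"hand": 1}])

```text
time_s: 35.72
position: [550.6, 290.3, 58.0]
tcp_rot: [1.0, -0.0, 0.0, -0.0]
wrist_force: [-1.4, -0.6, 0.8]
width: 37.3
```

>>> jog_arm(commands=[{"angular": [0,0,0],"dp": [0,0,0.5],"hand": 1},{"angular": [0,0,0],"dp": [0,0,0],"hand": 1}])

```text
time_s: 35.88
position: [550.6, 290.3, 57.9]
tcp_rot: [1.0, 0.0, 0.0, -0.0]
wrist_force: [-2.1, -2.1, 4.9]
width: 37.6
```

Seated at 57.9 as predicted. Release, rise, final check.

>>> jog_arm(commands=[{"angular": [0,0,0],"dp": [0,0,0],"hand": -1},{"angular": [0,0,0],"dp": [0,0,0],"hand": -1},{"angular": [0,0,0],"dp": [0,0,0],"hand": -1},{"angular": [0,0,0],"dp": [0,0,0],"hand": -1},{"angular": [0,0,0],"dp": [0,0,-5],"hand": -1}])

```text
time_s: 36.3
position: [549.6, 289.9, 60.3]
tcp_rot: [1.0, -0.0, -0.001, 0.001]
wrist_force: [-0.1, -0.6, 0.3]
width: 67.3
```

>>> jog_arm(commands=[{"angular": [0,0,0],"dp": [0,0,-20],"hand": -1},{"angular": [0,0,0],"dp": [0,0,-35],"hand": -1},{"angular": [0,0,0],"dp": [0,0,-35],"hand": -1},{"angular": [0,0,0],"dp": [0,0,-25],"hand": -1},{"angular": [0,0,0],"dp": [0,0,-10],"hand": -1}])

```text
time_s: 36.72
position: [552.5, 291.1, 192.8]
tcp_rot: [1.0, 0.0, 0.004, -0.002]
wrist_force: [0.4, 0.3, 0.3]
width: 93.7
```

>>> jog_arm(commands=[{"angular": [0,0,0],"dp": [-35,0,0],"hand": -1},{"angular": [0,0,0],"dp": [-35,0,0],"hand": -1},{"angular": [0,0,0],"dp": [-35,0,0],"hand": -1},{"angular": [0,0,0],"dp": [-35,0,0],"hand": -1},{"angular": [0,0,0],"dp": [0,0,0],"hand": -1}])

```text
time_s: 37.13
position: [404.5, 289.9, 185.4]
tcp_rot: [1.0, 0.002, -0.003, 0.001]
wrist_force: [0.4, 0.7, -0.1]
width: 94.0
```

>>> jog_arm(commands=[{"angular": [0,0,0],"dp": [0,0,0],"hand": -1},{"angular": [0,0,0],"dp": [0,0,0],"hand": -1},{"angular": [0,0,0],"dp": [0,0,0],"hand": -1},{"angular": [0,0,0],"dp": [0,0,0],"hand": -1}])

```text
time_s: 37.47
position: [411.6, 290.2, 186.5]
tcp_rot: [1.0, -0.001, -0.0, 0.0]
wrist_force: [0.3, -0.2, -0.9]
width: 94.2
```

Run:
```python
from h import *
for n in('side','top'):
    im,d=snap(n,'z');P=cloud(n,d)
    for k,c,R,z in(('small',(548,290),26,74),('big',(548,290),38,54),('clamp',(512.5,-299.5),24,126),('spec',(512.5,-299.5),45,96),('back',(512.5,-299.5),38,86),('jar',(572.5,-125.5),25,45),('dish',(580,125),35,22)):
        Q=P[(np.hypot(P[:,0]-c[0],P[:,1]-c[1])<R)&(abs(P[:,2]-z)<4)]
        if len(Q)>5: print(n,k,len(Q),Q.mean(0).round(1),np.round(cv2.minEnclosingCircle(Q[:,:2].astype(np.float32))[0],1))
im=cv2.imread('pics/z_side.png');cv2.imwrite('pics/z1.png',np.hstack([cv2.resize(im[300:400,180:300],(400,333)),cv2.resize(im[120:220,335:455],(400,333))]))
```

```text
side small 292 [547.1 290.9  73.8] [547.7 288.9]
side big 429 [542.4 299.   54.1] [548.3 289.4]
side clamp 80 [ 511.9 -297.4  125.3] [ 511.9 -298.3]
side spec 214 [ 507.3 -286.9   96.2] [ 510.9 -300. ]
side back 85 [ 504.3 -277.8   85.6] [ 510.4 -295.5]
side dish 166 [581.6 119.8  21.1] [578.9 122.9]
top small 218 [548.4 290.1  74.9] [548.4 290.4]
top big 358 [546.7 287.1  54.7] [549.6 290.4]
top clamp 141 [ 512.9 -298.1  126.3] [ 512.7 -299.8]
top spec 499 [ 511.  -296.2   96.8] [ 513.  -298.5]
top back 74 [ 497.3 -286.5   86.3] [ 507.7 -292.2]
top jar 203 [ 572.7 -125.3   45.9] [ 573.4 -125.5]
top dish 168 [583.7 126.6  21.8] [579.8 125.8]
```

View pics/z1.png

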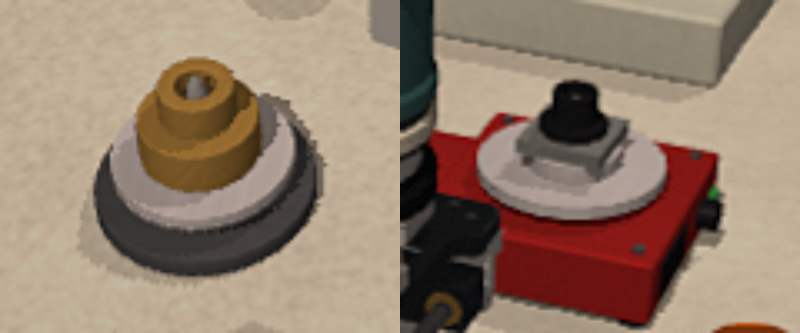

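Both stacks are complete and flat, with the tops at the right heights (74 and 54 mm; 126, 96 and 86 mm). The jar and dish have not moved, and the robot is clear.

```bash
python3 -c "from plant import r; print(r.sign_off())"
```

```text
the job is handed in; nothing more can be done
None
```

The wear tester is ready and handed in after about 37.5 s of the 128 s allowed; `sign_off` gave no verdict. The backing disc, specimen plate and clamp hub are on the turntable pin. The large and small brass weights are on the carrier pin. Each piece was lowered until the wrist felt contact, then released.

**Last checks:**
- **Heights:** both cameras put the top faces at about 86, 96 and 126 mm on the tester, and 54 and 74 mm on the carrier, each within about 1 mm of what it should be.
- **Centring:** every piece but the backing measures within about 2 mm of its pin. The backing is now mostly hidden under the plate, so its last centre reading is not reliable. Measured before the plate went on, it was within about 1 mm.
- **Bystanders:** the jar and dish are within about 1 mm of where they started, the gripper is clear, and it touches nothing.

**What went wrong or disagreed:**
- **Missed grasp:** the first grasp of the backing closed above the disc, which did not move. In the cameras the tool sat about 25 mm higher than the reported position and stated finger geometry imply. I used the camera heights from then on, and every later contact came where they predicted.
- **Gripper width:** the large weight read about 58 mm in the gripper instead of 60 mm. It hung level and seated at the right height.

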